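Sample rod into the resonant cavity

TASK

Open the sample port of the resonant cavity: lift out its brass plug and hang it by its eye on the parking peg of the same fixture. Then take the sample rod with the square handle from the rod stand, lower it upright through the port without ever touching the cavity, and stop with its disc about 10 mm above the port's rim. Finish while still holding the rod there, still and centred in the port, for the measurement sweep; leave the two round-handled rods standing in their stand.

Things in the scene. Friction and masses are not known exactly. Their poses are not given: they have to be found in the camera images.
- cavity: Aluminium cavity fixture, fixed. Origin on the bench under the port's axis; x to the rear, y along the cavity, z up. Base plate 130x290x8 mm (y -155 to +125). Hollow box 92x216 mm, top 81 mm up (end plates 90 mm); on it a brass collar (the sample port, outer diameter 32 mm). Copper lines 72 mm to either side of the port reach 105 mm up. The parking peg stands at the -y end.
- port (a point): Centre of the port's mouth, level with its rim, 105 mm above the bench; axes as cavity. The bore is 18 mm wide, straight, and runs 26.5 mm down through collar and top wall; then the cavity is open for 43 mm, then comes an 18 mm hole in its bottom wall (33 to 35.5 mm above the bench), in line with the port.
- peg_middle (a point): Middle of the parking peg on its centre line, 155 mm above the bench, at x = 0, y = -130 mm of cavity; same axes. The peg is a steel rod, 7 mm diameter, along the cavity's x: from a 12 mm post at x = +36 mm (top 164 mm above the bench) to a free end at x = -34 mm, rising 9 degrees towards that end.
- peg_end (a point): Free end of the parking peg: centre of the 11 mm ball on it, 160 mm above the bench, at x = -34 mm, y = -130 mm of cavity. An eye is threaded over this end, moving along the cavity's +x.
- plug: Loose brass port plug, about 90 g. Origin: centre of its flange's underside, resting on the port's rim; z up. A 16 mm spigot reaches 10 mm below it into the port. On the flange (31 mm wide, 6 mm thick) stands a flat plate with an eye: 36 mm wide along the plug's x, 5 mm thick along its y, up to 64 mm above the origin. Grip its narrow edges (along x) 40 to 58 mm above the origin.
- plug_eye (a point): Centre of the 24 mm round eye in the plug's plate, 25 mm above the plug's origin; the eye goes through the plate along the plug's y axis.
- rod_stand: Grey rod stand, fixed: base 90x190 mm, top plate 56x178 mm with its surface 107 mm above the bench and three 12 mm holes in a row along its y, at y = -52, 0 and +52 mm. Origin on the bench under the middle hole.
- rod_square: Loose sample rod with the square handle, about 60 g: white rod 9 mm wide, 90 mm long, below a metal disc (24 mm wide, 4 mm thick); above it a square metal handle 18x18 mm, 4 to 40 mm above the origin. Origin: centre of the disc's underside; z up along the rod, x and y square to the handle's flats. It hangs upright by its disc in any one of the stand's three holes.
- rod_tip (a point): Lower end of the square-handled rod, on its axis, 90 mm below its origin.
- rod_round_a: One of two alike rods with a round handle (20 mm wide, top 26 mm above the disc's underside), in another hole of the stand; stays there. Origin as for the square-handled rod.
- rod_round_b: The other round-handled rod, as rod_round_a.
Things that resemble listed ones, but are neither listed nor needed, are in the scene too. What is shaped like the rod_square but blue or green is not meant. Several things have the shape of the plug; the one meant has the colours described above.

How it is judged:
On the way, in this order (a step that is already met when the one before it is completed fails the run):
1. the plug hangs by its eye on the parking peg, let go (x of plug_eye in the frame of cavity between -0.034 and 0.036 m and y of plug_eye in the frame of cavity between -0.145 and -0.115 m and height (world z) of plug_eye between 0.13 and 0.16 m and contact force between the fingers and plug below 0.05 N and contact force between plug and cavity above 0.2 N), for 0.2 s.
2. the square-handled rod is lifted out of the stand (height (world z) of rod_tip above 0.11 m and contact force between the fingers and rod_square above 1 N), for 0.2 s.
At the end, for the whole second after the job is handed in: Rod held still: its axis at disc and tip within 3 mm of the port axis, disc underside 5 to 16 mm above the rim, no contact with the cavity. Plug let go, hanging by its eye on the peg (eye centre within 15 mm sideways, 130 to 160 mm high). Round-handled rods within 10 mm of their start (horizontal distance between each of rod_tip, rod_square and port below 0.003 m and z of rod_square in the frame of port between 0.005 and 0.016 m and contact force between the fingers and rod_square above 1 N and contact force between rod_square and cavity below 0.1 N and linear speed of rod_square below 0.01 m/s and x of plug_eye in the frame of cavity between -0.034 and 0.036 m and y of plug_eye in the frame of cavity between -0.145 and -0.115 m and height (world z) of plug_eye between 0.13 and 0.16 m and contact force between cavity and plug above 0.2 N and contact force between the fingers and plug below 0.05 N and distance of each of rod_round_a, rod_round_b from where it was at the start of the episode below 0.01 m); the arm keeps its last pose, push and grip.
It fails at once if the square-handled rod touches the cavity fixture (contact force between rod_square and cavity above 0.3 N).
It fails at once if a round-handled rod is taken from the stand (distance of any of rod_round_a, rod_round_b from where it was at the start of the episode above 0.02 m).
It also fails if it takes over 69 s, if anything falls off the work surface, if the arm or the gripper's body presses on something with over 40 N, if the wrist force passes 120 N, or if a joint passes its speed limit or range.

ROBOT

A 6-joint arm with a two-finger parallel gripper is mounted at the origin on a cart in front of the work surface, level with it; the furniture and walls round the work are solid. World frame = base frame: x ahead of the robot, y to its left, z up, the work surface at z = 0. Lengths are in m, angles in rad, forces in N, time in s.
With the tool pointing down it reaches from about 0.225 to 0.725 m from the base axis. Payload 3.1 kg.
Tool frame: the origin (TCP) lies on the centre line of the jaws, within the pads' length; the fingertips stand 8 mm ahead of it and the grasp point (between the pads) lies 11 mm behind it; y points along the fingers, x is the direction in which the jaws open and shut, and the axes are right-handed (so a half turn about y gives the same grasp; the last joint's range is limited). The gripper opens to 85 mm and grips with 20 to 120 N. Pads are 22 mm wide; open, the fingers measure 114 mm over their backs; the gripper's body (76 mm by 85 mm) begins 54 mm behind the grasp point. The pads swing forward as they close: fully open they stand 13 mm farther back than shut.
Start: joints at [-0.128, 0.048, 0.099, 1.622, 0, 1.443], TCP at [0.525, -0, 0.239] pointing down, gripper open.
Joint ranges: [-2.91, 2.91], [-0.99, 1.94], [-1.21, 1.42], [-2.12, 2.29], [-1.49, 1.47], [-3.14, 3.14]. Speed limits (rad/s): [2.79, 2.79, 3.14, 3.14, 3.14, 3.14].

INTERFACE

Orientations are given as a unit quaternion [x, y, z, w].
In Python, from plant import telemetry, cams, job_done gives the robot as it stands.
- The arm moves only by the tool jog_arm, never from a script. Its argument "plan" is a list that holds one entry, the list of rows, each a list of 7 numbers: the turn, a rotation vector about the tool's x, y, z in degrees, then the shift along the tool's x, y, z in cm, then the finger opening in cm, from 0 to 8.54. In form: [[[rx, ry, rz, tx, ty, tz, jaw], ...]]. A call has 1 to 8 rows; each row shifts and turns the commanded pose from where the row before left it, along the tool's axes as they then stand; what a row does not reach is not made up. A row lasts 1/10 s, in which the tool goes at most 50 mm and 8.59 degrees, less where a joint would pass 70% of its speed; a pose out of reach is approached as far as the arm can. A call is refused whole if a number of a shift passes 5 or a number of a turn 8.59, either way. A call with a gripper value outside its range is refused whole. The fingers move at their own pace and stop on an object; the grip force is fixed at half the most. Time passes only in rows, so rows that do not move let the fingers close. It gives the time, the measured TCP pose, the force and the opening at its end, in the units of the state.
- telemetry.observe(): the state, without advancing time (a new reading comes with each control period).
- cams.grab_frame(name): name is "scene" or "side" or "wrist"; returns the picture (400x640x3 uint8, red, green, blue); there is no depth.
- cams.camera_info(name): a dict with "K" (3x3 intrinsics, pixels), "k1" (the pictures are not rectified: a ray, as slopes to the right and down, at radius r is drawn at 1 + k1 r^2 times it, then the intrinsics apply), "rvec" (rotation vector, rad) and "tvec" (3), from world to camera coordinates, as OpenCV has them; the wrist camera has in their place "T_tool_cam" (4x4, takes a point from camera to tool coordinates, whose origin is the TCP and whose axes are the tool frame's). Camera axes: x right, y down, z forward; pixel columns grow to the right and rows downward; lengths in m; the calibration is good to about 2 mm. A picture is of the moment at which its call begins: read the wrist's pose just before it. camera_info takes no time and is no camera call.
- job_done(): hands the job in, once; it reports no verdict.
Trained networks look in the newest picture that a camera, given by its name, has taken for a name from the list of things; names that differ only in an ending like _2 or _b are one class to them, and where a whole thing is asked for, a point or a joint stands for the part that bears it (a point fixed in the world has none). Each returns a list of dicts, best first, with "p" (0 to 1); they miss things now and then, are a little off and sometimes report something else, mostly with a low value. They report only what shows in the picture. A call takes as long as a camera call. They do not tell look-alikes from the thing itself.
- cams.search_frame(camera, name): "location" ([x, y, z] in m, in world coordinates, good to about 4 mm: the middle of the surface that is visible of it).
The state is a dict: "t": time; "qpos": joint angles; "dq": joint speeds; "joint_torque": joint torques, N m; "position": TCP position; "ee_rot": TCP orientation; "contact_force": force on the tool from outside, world axes, zero at the start; "moment": the same for the moment, N m; "grip_width": finger opening in m.
Only numpy, scipy, OpenCV 4.12 (cv2) and the standard library are available. Lean on these libraries where they do the work, as an engineer would, in place of code of your own. Each camera call takes 0.05 s, during which the arm holds its last target.

## Working session

There is one attempt and no reset: what is moved stays moved. The work goes in short steps, Python scripts to look and compute and a tool call to move; the robot and the scene stay as the last step left them, time stands still between calls to the robot, and variables do not carry over. Pictures are saved under pics/ and viewed, and the job is handed in when it is done.

Besides the shell and the picture viewer there is one more tool, called as a command line: name --argument value ..., lists and objects as JSON in quotes. jog_arm: Moves the arm, as the interface text tells. Its arguments: {"type":"object","properties":{"plan":{"type":"array"}},"required":["plan"]}

```bash
mkdir -p pics; ls; cat > h.py <<'E'
import numpy as np, cv2
from scipy.spatial.transform import Rotation as R
from plant import telemetry, cams
def snap(n,f):
    s=telemetry.observe(); im=cams.grab_frame(n); cv2.imwrite('pics/'+f,im[:,:,::-1]); return s,im
def pose(s): return R.from_quat(s['ee_rot']),np.array(s['position'])
def cam(n,s=None):
    i=cams.camera_info(n); K=np.array(i['K']); k1=i['k1']
    if 'rvec' in i:
        Rm=R.from_rotvec(np.array(i['rvec']).ravel()).as_matrix(); t=np.array(i['tvec']).ravel()
    else:
        T=np.array(i['T_tool_cam']); r,p=pose(s); W=np.eye(4); W[:3,:3]=r.as_matrix(); W[:3,3]=p
        M=np.linalg.inv(W@T); Rm=M[:3,:3]; t=M[:3,3]
    return K,k1,Rm,t
def proj(c,P):
    K,k1,Rm,t=c; q=np.atleast_2d(P)@Rm.T+t; u=q[:,:2]/q[:,2:]; u=u*(1+k1*(u**2).sum(1,keepdims=True))
    return u@K[:2,:2].T+K[:2,2]
def ray(c,px):
    K,k1,Rm,t=c; d=np.linalg.solve(K,[px[0],px[1],1])[:2]; u=d.copy()
    for _ in range(30): u=d/(1+k1*(u@u))
    return -Rm.T@t, Rm.T@np.array([u[0],u[1],1])
def onz(c,px,z):
    o,d=ray(c,px); return o+d*(z-o[2])/d[2]
E
python3 - <<'E'
from h import *
for n in ['scene','side','wrist']:
    s,im=snap(n,n+'0.png')
    c=cam(n,s); print(n,'pos',(-c[2].T@c[3]).round(3),c[0][0,0].round(1),c[1], 'dir',c[2][2].round(2))
    for k in ['cavity','port','peg_end','peg_middle','plug','plug_eye','rod_stand','rod_square','rod_tip','rod_round_a']:
        print(k,[(np.round(d['location'],3).tolist(),round(d['p'],2)) for d in cams.search_frame(n,k)[:4]])
print(telemetry.observe())
E
```

```text
pics
scene pos [-0.087 -0.715  0.619] 435.3 -0.11281444051451167 dir [ 0.66  0.54 -0.52]
cavity [([0.522, 0.014, 0.058], 0.66)]
port []
peg_end [([0.52, 0.017, 0.059], 0.9)]
peg_middle [([0.513, 0.02, 0.054], 0.63)]
plug [([0.678, 0.086, 0.042], 0.72), ([0.505, -0.332, 0.007], 0.7), ([0.538, 0.083, 0.142], 0.53)]
plug_eye [([0.547, 0.084, 0.142], 0.7)]
rod_stand [([0.504, -0.331, 0.006], 0.62)]
rod_square [([0.629, -0.402, 0.096], 0.91), ([0.548, -0.475, 0.101], 0.86), ([0.52, -0.378, 0.121], 0.73)]
rod_tip [([0.547, -0.476, 0.1], 0.95), ([0.63, -0.409, 0.102], 0.8), ([0.518, -0.379, 0.124], 0.73)]
rod_round_a [([0.501, -0.275, 0.114], 0.69), ([0.51, -0.33, 0.114], 0.6)]
side pos [ 0.091 -1.111  0.529] 462.2 0.015109753217096006 dir [ 0.44  0.83 -0.35]
cavity [([0.519, -0.005, 0.063], 0.59)]
port [([0.525, -0.006, 0.059], 0.69)]
peg_end [([0.524, -0.006, 0.059], 0.56)]
peg_middle [([0.522, -0.005, 0.056], 0.9)]
plug [([0.541, 0.083, 0.147], 0.79), ([0.68, 0.089, 0.045], 0.75)]
plug_eye [([0.678, 0.087, 0.05], 0.54), ([0.509, -0.275, 0.11], 0.53), ([0.541, 0.081, 0.144], 0.45)]
rod_st
[... 798 characters left out ...]
'qpos': array([-1.27796943e-01,  4.80065655e-02,  9.91776845e-02,  1.62197797e+00,
       -1.67244590e-06,  1.44298611e+00]), 'dq': array([ 6.31732212e-04, -5.75507164e-05,  1.26316681e-04,  5.82475719e-04,
        6.98430737e-05, -1.14509219e-03]), 'joint_torque': array([ 2.37134020e-05, -3.38634181e+01,  3.20144427e+01,  1.45499733e-03,
       -5.89277397e-05,  5.89391959e-06]), 'position': array([ 5.24993723e-01, -1.07166720e-05,  2.39296935e-01]), 'ee_rot': array([ 7.07106893e-01,  9.25836619e-07, -8.46010466e-06, -7.07106669e-01]), 'contact_force': array([-0.00956161,  0.20840576,  1.00156928]), 'moment': array([-0.03129442,  0.00773393, -0.00293211]), 'grip_width': 0.08583892639687463}
```

View pictures.

View pics/scene0.png

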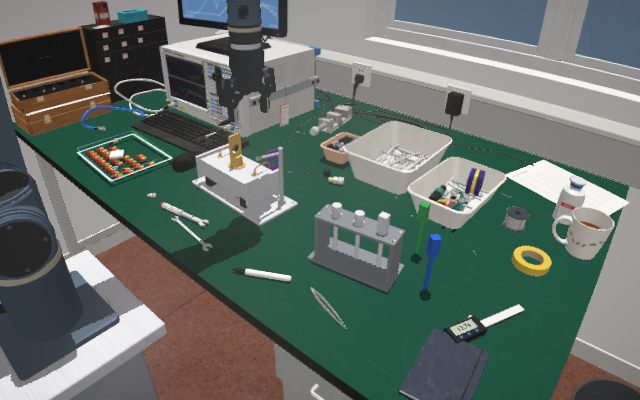

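View pics/side0.png

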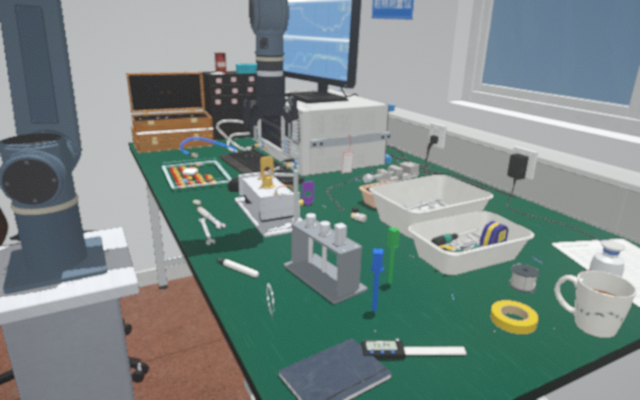

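View pics/wrist0.png

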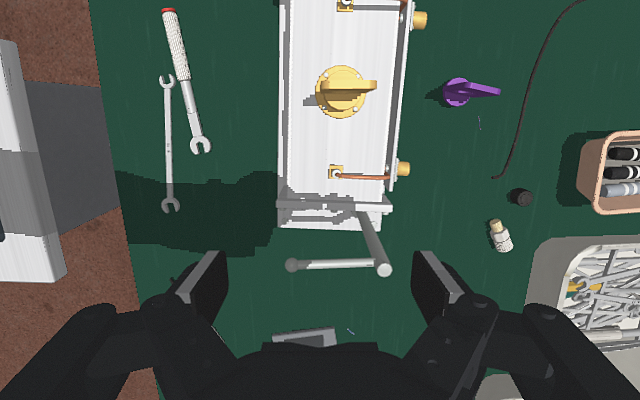

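```bash
python3 - <<'E'
import cv2
im=cv2.imread('pics/wrist0.png')[:290,260:440]; cv2.imwrite('pics/w0c.png',cv2.resize(im,None,fx=3.3,fy=2.0*1.0,interpolation=cv2.INTER_CUBIC) if 0 else cv2.resize(im[:150],None,fx=4,fy=4,interpolation=cv2.INTER_CUBIC))
cv2.imwrite('pics/w0d.png',cv2.resize(im[150:290],None,fx=4,fy=4,interpolation=cv2.INTER_CUBIC))
im=cv2.imread('pics/scene0.png')
cv2.imwrite('pics/s0c.png',cv2.resize(im[120:300,180:450],None,fx=2.9,fy=2.9,interpolation=cv2.INTER_CUBIC))
E
```

```text
(no output)
```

View pics/w0c.png

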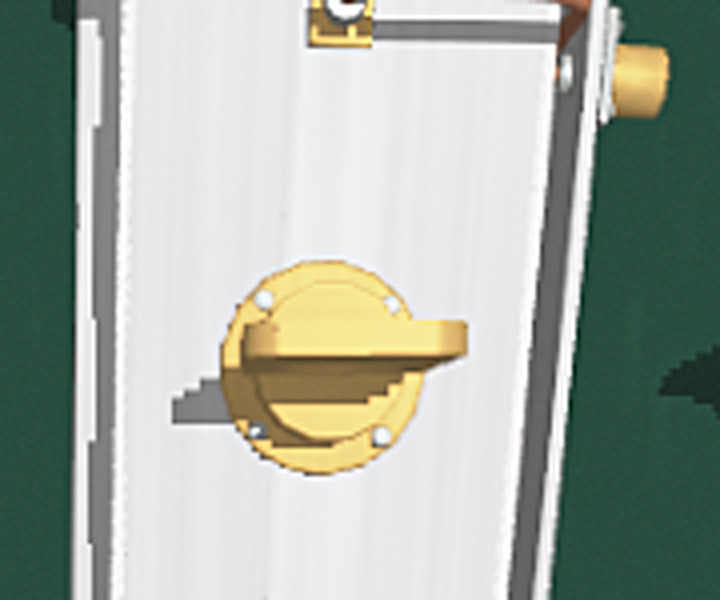

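View pics/w0d.png

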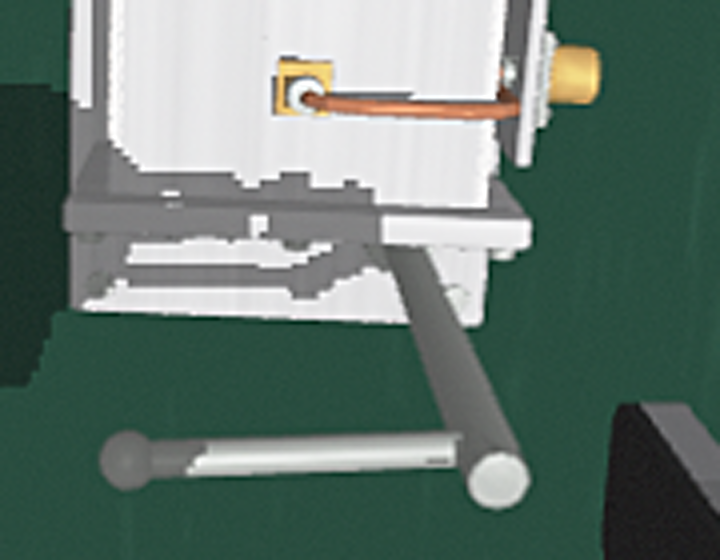

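View pics/s0c.png

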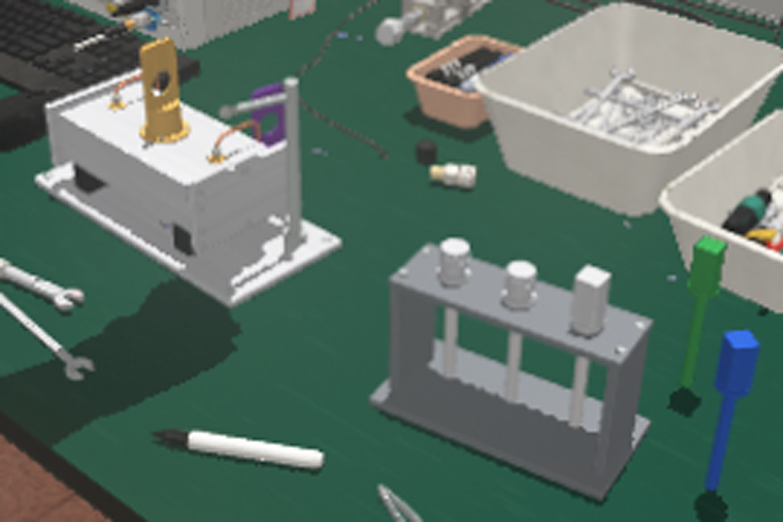

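```bash
python3 - <<'E'
from h import *
s=telemetry.observe(); c=cam('wrist',s)
f=lambda u,v,z,o=0: onz(c,(260+(u+.0)/4,o+v/4),z).round(4)
b=f(128,460,.160,150);p=f(499,480,.164,150); d=p-b
print('ball',b,'post',p,'yaw',np.degrees(np.arctan2(d[1],d[0])),np.hypot(*d[:2]))
print('flange',f(322,367,.110)); 
print('plate',f(244,338,.169),f(468,338,.169))
# flange L,R,top,bottom
print(f(221,367,.108),f(423,367,.108),f(322,261,.111),f(322,474,.105))
E
```

```text
ball [ 0.5036 -0.0432  0.16  ] post [ 0.5734 -0.0454  0.164 ] yaw -1.8052865215131753 0.06983466188075944
flange [0.5415 0.0843 0.11  ]
plate [0.5254 0.0852 0.169 ] [0.5602 0.0853 0.169 ]
[0.5211 0.0844 0.108 ] [0.5621 0.0844 0.108 ] [0.5411 0.1041 0.111 ] [0.5421 0.0632 0.105 ]
```

jog_arm --plan '[[[0,0,0,0.4,0,2.0,7],[0,0,0,0.5,0,2.5,7],[0,0,0,0.5,0,2.5,7],[0,0,0,0.35,0,1.5,7],[0,0,0,0,0,0,7]]]'

```text
t: 2.15
position: [0.5426, 0.0865, 0.2391]
ee_rot: [-0.707, -0.001, 0.001, 0.707]
contact_force: [0.4, -0.4, -0.0]
grip_width: 0.0697
```

```bash
python3 - <<'E'
from h import *
s,im=snap('wrist','w1.png'); c=cam('wrist',s); print(s['position'],s['ee_rot'].round(4))
print(proj(c,[s['position'],s['position']+[0,0,.011],[.5425,.085,.169],[.5425,.085,.111]]).round(1))
E
```

```text
[0.542646   0.08646933 0.23910918] [-0.7071 -0.0009  0.001   0.7072]
[[320.9 262.3]
 [321.  273.9]
 [320.1 217. ]
 [319.9 195.2]]
```

View pics/w1.png

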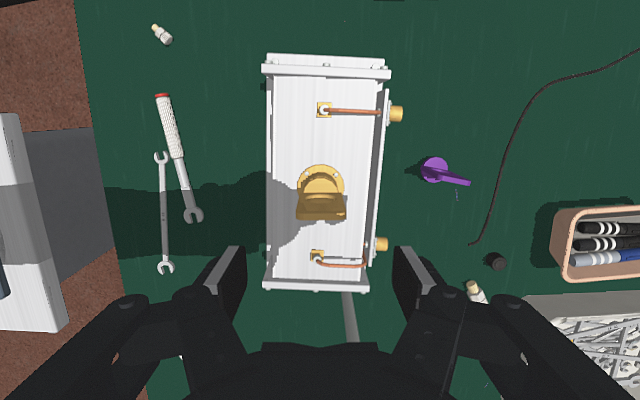

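jog_arm --plan '[[[0,0,0,0,2.0,-0.1,7],[0,0,0,0,2.5,0,7],[0,0,0,0,2.5,0,6.5],[0,0,0,0,1.5,0,6],[0,0,0,0,1.0,0,6],[0,0,0,0,0,0,6]]]'

```text
t: 2.8
position: [0.5415, 0.0833, 0.1429]
ee_rot: [0.707, -0.001, -0.001, -0.707]
contact_force: [-0.1, 0.3, -0.7]
grip_width: 0.0599
```

jog_arm --plan '[[[0,0,0,0,0,0,4],[0,0,0,0,0,0,3],[0,0,0,0,0,0,2],[0,0,0,0,0,0,2],[0,0,0,0,0,0,2],[0,0,0,0,0,0,2]]]'

```text
t: 3.4
position: [0.5437, 0.084, 0.1461]
ee_rot: [0.707, 0.001, 0.001, -0.707]
contact_force: [-0.2, -1.0, 6.3]
grip_width: 0.0343
```

```bash
python3 - <<'E'
from h import *
s,im=snap('wrist','w2.png'); print(s['position'],s['grip_width'],s['contact_force'])
E
```

```text
[0.54365757 0.08396726 0.14609161] 0.03432302441641977 [-0.2197402  -0.99554763  6.28817739]
```

View pics/w2.png

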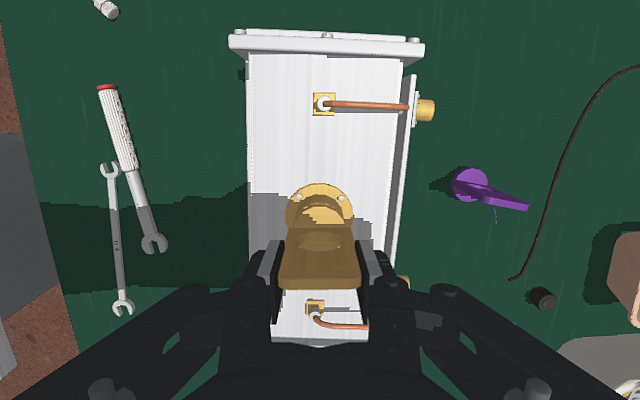

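jog_arm --plan '[[[0,0,0,0,-0.5,0,2],[0,0,0,0,-1.0,0,2],[0,0,0,0,-1.5,0,2],[0,0,0,0,-1.5,0,2],[0,0,0,0,-1.0,0,2],[0,8,0,0,-0.5,0,2],[0,0,0,0,0,0,2]]]'

```text
t: 4.15
position: [0.5433, 0.0841, 0.2064]
ee_rot: [-0.705, 0.048, -0.05, 0.706]
contact_force: [0.9, 0.1, -0.3]
grip_width: 0.0344
```

```bash
python3 - <<'E'
from h import *
s,im=snap('scene','s3.png'); print(s['position'],s['grip_width'],s['contact_force'],s['qpos'].round(3),R.from_quat(s['ee_rot']).as_matrix().round(3))
cv2.imwrite('pics/s3c.png',cv2.resize(im[100:240,160:340,::-1],None,fx=4,fy=4))
E
```

```text
[0.54332326 0.08405751 0.20643813] 0.03438139400904036 [ 0.87013326  0.14710044 -0.31093956] [0.031 0.104 0.093 1.557 0.    1.742] [[ 0.99   0.003  0.139]
 [-0.139  0.     0.99 ]
 [ 0.003 -1.     0.001]]
```

View pics/s3c.png

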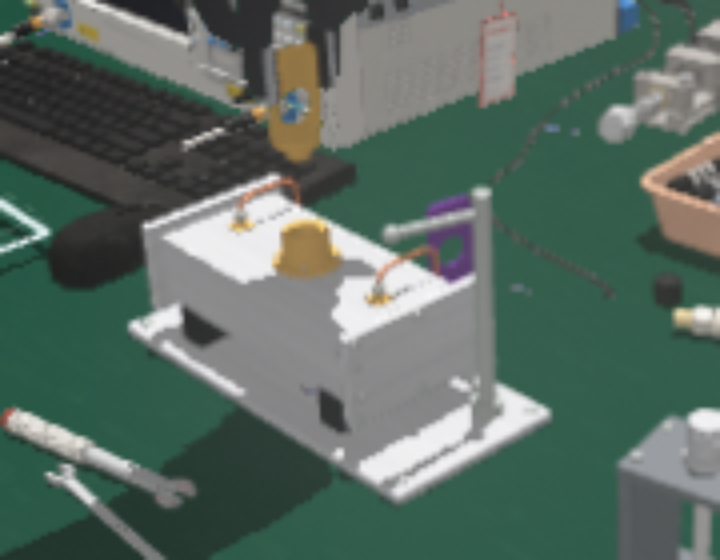

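jog_arm --plan '[[[0,-8,0,0,0,0,2],[0,-8,0,0,0,0,2],[0,-8,0,0,0,0,2],[0,-8,0,0,0,0,2],[0,-8,0,0,0,0,2],[0,-8,0,0,0,0,2],[0,-8,0,0,0,0,2],[0,-8,0,0,0,0,2]]]'

```text
t: 5.0
position: [0.5421, 0.084, 0.2038]
ee_rot: [-0.623, -0.334, 0.335, 0.623]
contact_force: [-0.1, -0.1, -0.7]
grip_width: 0.0344
```

jog_arm --plan '[[[0,-8,0,0,0,0,2],[0,-8,0,0,0,0,2],[0,-8,0,0,0,0,2],[0,-8,0,0,0,0,2],[0,0,0,0,0,0,2]]]'

```text
t: 5.5
position: [0.5421, 0.084, 0.2039]
ee_rot: [-0.508, -0.491, 0.492, 0.508]
contact_force: [-0.7, -0.4, -1.1]
grip_width: 0.0343
```

```bash
python3 - <<'E'
from h import *
s,im=snap('wrist','w4.png'); c=cam('wrist',s); print(s['position'],s['grip_width'],s['contact_force'],s['qpos'].round(3),R.from_quat(s['ee_rot']).as_matrix().round(3))
print(proj(c,[[.5036,-.0432,.160],[.5734,-.0454,.164]]))
E
```

```text
[0.54213018 0.0840037  0.20386318] 0.0343232245700859 [-0.66102608 -0.37851307 -1.09670507] [0.031 0.105 0.089 1.556 0.    0.064] [[ 0.033 -0.001 -0.999]
 [ 0.999 -0.     0.033]
 [-0.    -1.     0.001]]
[[104.9175943  176.74702525]
 [121.86238532 284.29446598]]
```

View pics/w4.png

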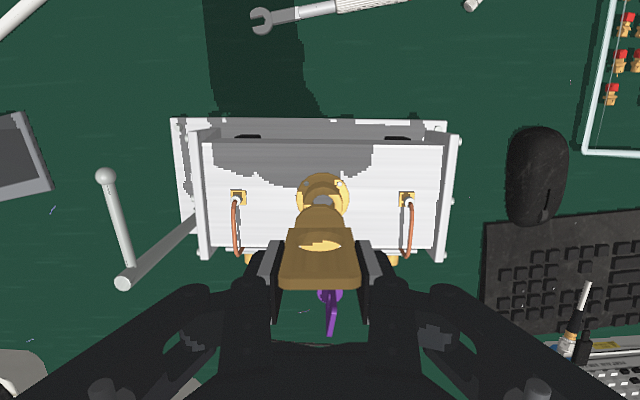

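jog_arm --plan '[[[0,0,0,0,0,1.8,2],[0,0,0,0,0,2.5,2],[0,0,0,-1.0,0,2.0,2],[0,0,0,-2.5,0,0.5,2],[0,0,0,-3.0,0,0,2],[0,0,0,-3.0,0,0,2],[0,0,0,-2.4,0,0,2],[0,0,0,-1.0,0,0,2]]]'

```text
t: 6.35
position: [0.4698, -0.0443, 0.2042]
ee_rot: [0.51, 0.49, -0.49, -0.51]
contact_force: [0.5, -0.1, -0.7]
grip_width: 0.0341
```

jog_arm --plan '[[[0,0,0,0,1.4,0,2],[0,0,0,0,1.4,0,2],[0,0,0,0,0.1,0,2],[0,0,0,0,0,0,2],[0,0,0,0,0,0,2]]]'

```text
t: 6.85
position: [0.47, -0.0418, 0.1752]
ee_rot: [-0.508, -0.492, 0.492, 0.508]
contact_force: [-0.3, -0.8, -0.1]
grip_width: 0.0342
```

```bash
python3 - <<'E'
from h import *
s,im=snap('scene','s5.png');print(s['position'],s['grip_width'],s['contact_force'],R.from_quat(s['ee_rot']).as_matrix().round(3))
cv2.imwrite('pics/s5c.png',cv2.resize(im[110:250,160:340,::-1],None,fx=4,fy=4))
s,im=snap('side','d5.png')
cv2.imwrite('pics/d5c.png',cv2.resize(im[110:250,200:350,::-1],None,fx=4,fy=4))
s,im=snap('wrist','w5.png')
print([(d['location'],d['p']) for d in cams.search_frame('scene','plug_eye')],[(d['location'],d['p']) for d in cams.search_frame('side','plug_eye')])
c=cam('scene'); print(proj(c,[s['position'],s['position']-[0,0,.015],[.5036,-.0432,.160]]))
c=cam('side'); print(proj(c,[s['position'],s['position']-[0,0,.015],[.5036,-.0432,.160]]))
E
```

```text
[ 0.47002556 -0.04179883  0.17521182] 0.034185050798609 [-0.33989102 -0.84918117 -0.09546994] [[ 0.034 -0.    -0.999]
 [ 0.999  0.     0.034]
 [ 0.    -1.     0.   ]]
[([0.4723, -0.0436, 0.1526], 0.7), ([0.678, 0.0836, 0.0457], 0.55)] [([0.6761, 0.0893, 0.0502], 0.51)]
[[245.82012418 157.80985079]
 [246.26519203 163.77876402]
 [257.51912142 159.16593717]]
[[257.9760299  170.214331  ]
 [258.16731382 175.83841243]
 [270.52009632 174.58899461]]
```

View pics/s5c.png

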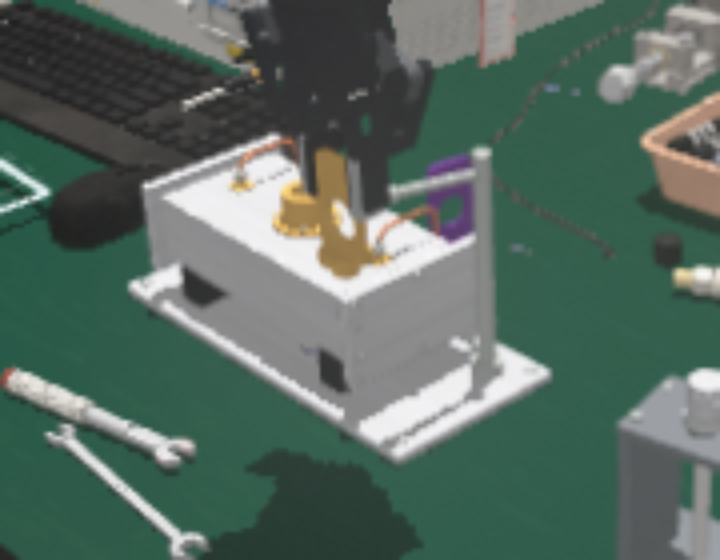

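View pics/d5c.png

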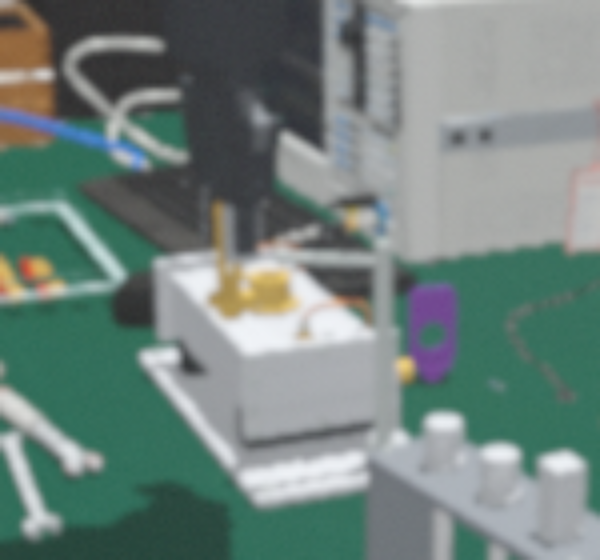

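View pics/w5.png

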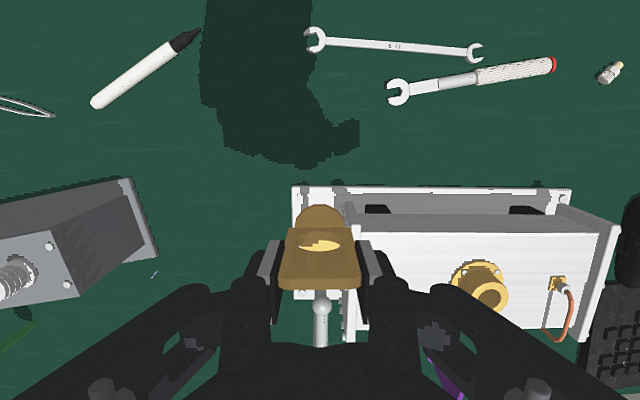

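```bash
python3 - <<'E'
from h import *
s=telemetry.observe(); c=cam('wrist',s); r,p=pose(s)
for e in [.013,.016,.019,.022]:
    z=.039-e
    print(e,[proj(c,[p+r.apply([sx*.018,-z,dz]) ]).round(1).tolist() for sx in(-1,1) for dz in (-.0025,.0025)], proj(c,[p+r.apply([0,.025+e-6e-3,.0155])]).round(1))
im=cv2.imread('pics/w5.png'); cv2.imwrite('pics/w5c.png',cv2.resize(im[180:350,250:390],None,fx=5,fy=5,interpolation=cv2.INTER_CUBIC)[:600])
im=cv2.imread('pics/s5.png'); cv2.imwrite('pics/s5d.png',cv2.resize(im[140:185,225:290],None,fx=12,fy=12,interpolation=cv2.INTER_CUBIC)[:600])
E
```

```text
0.013 [[[276.5, 301.6]], [[276.0, 290.7]], [[366.4, 301.5]], [[367.0, 290.6]]] [[320.8 213.2]]
0.016 [[[277.5, 297.3]], [[277.0, 286.6]], [[365.3, 297.2]], [[365.9, 286.5]]] [[320.8 211.5]]
0.019 [[[278.4, 293.2]], [[277.9, 282.7]], [[364.3, 293.1]], [[364.8, 282.6]]] [[320.7 209.9]]
0.022 [[[279.3, 289.3]], [[278.8, 278.9]], [[363.4, 289.2]], [[363.9, 278.9]]] [[320.7 208.4]]
```

View pics/w5c.png

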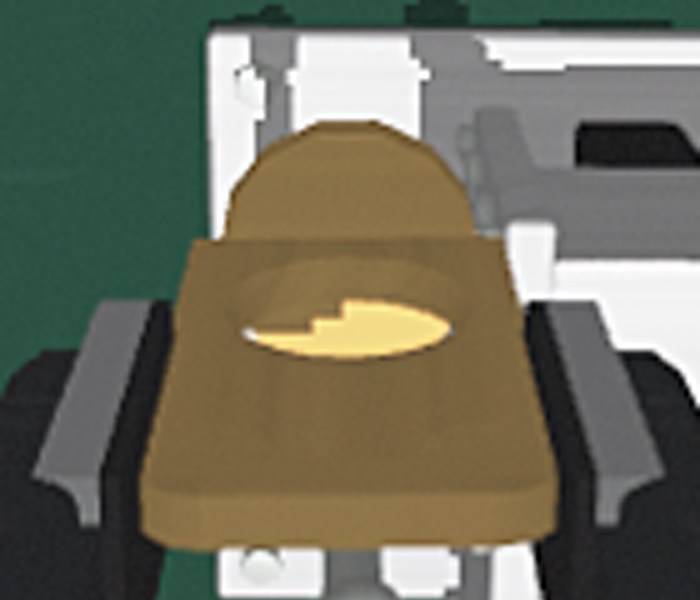

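View pics/s5d.png

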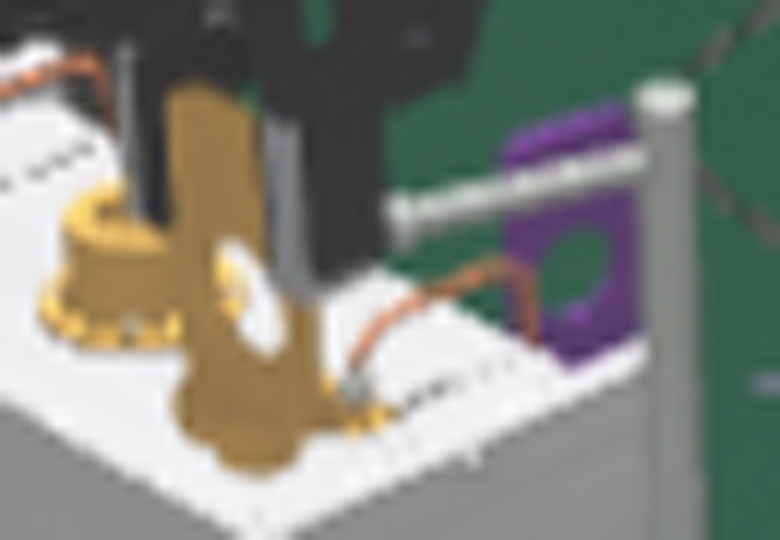

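jog_arm --plan '[[[0,0,0,0,-0.6,0,2],[0,0,0,0,0,-1.0,2],[0,0,0,0,0,-1.0,2],[0,0,0,0,0,-1.0,2],[0,0,0,0,0,-1.0,2],[0,0,0,0,0,0,2]]]'

```text
t: 7.7
position: [0.5114, -0.0441, 0.1808]
ee_rot: [-0.509, -0.491, 0.491, 0.509]
contact_force: [-0.3, 0.0, -0.1]
grip_width: 0.0342
```

```bash
python3 - <<'E'
from h import *
s,im=snap('scene','s6.png');print(s['position'],s['grip_width'],s['contact_force'],s['moment'])
cv2.imwrite('pics/s6d.png',cv2.resize(im[130:185,225:290,::-1],None,fx=10,fy=10,interpolation=cv2.INTER_CUBIC)[:600])
E
```

```text
[ 0.511352   -0.04407047  0.18080429] 0.03418612077893706 [-0.32314354  0.01599414 -0.09197441] [0.01320498 0.01862126 0.00913004]
```

View pics/s6d.png

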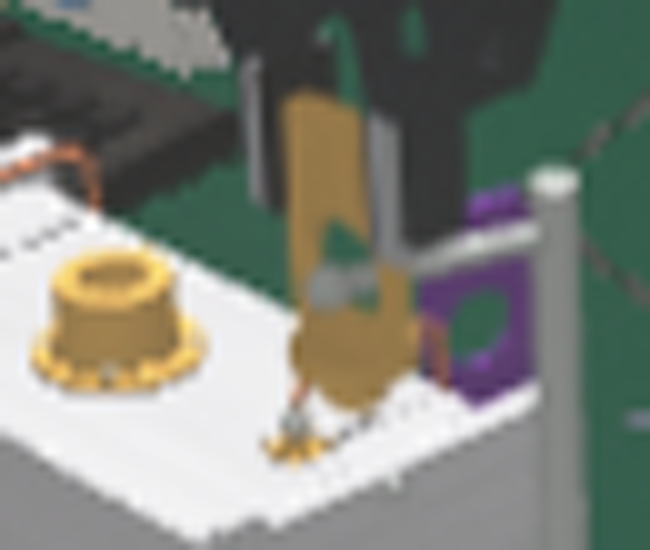

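jog_arm --plan '[[[0,0,0,0,0.2,-1.2,2],[0,0,0,0,0.2,-1.2,2],[0,0,0,0,0.4,0,2],[0,0,0,0,0.2,0,2],[0,0,0,0,0.1,0,2],[0,0,0,0,0,0,2]]]'

```text
t: 8.35
position: [0.5333, -0.0447, 0.1701]
ee_rot: [-0.508, -0.491, 0.491, 0.509]
contact_force: [0.1, -0.2, 0.3]
grip_width: 0.0345
```

jog_arm --plan '[[[0,0,0,0,0.1,0,2],[0,0,0,0,0,0,2]]]'

```text
t: 8.55
position: [0.5338, -0.0448, 0.1694]
ee_rot: [0.509, 0.491, -0.491, -0.509]
contact_force: [0.0, 0.4, -0.9]
grip_width: 0.0344
```

```bash
python3 - <<'E'
from h import *
s,im=snap('scene','s7.png');print(s['position'],s['grip_width'],s['contact_force'],s['moment'])
cv2.imwrite('pics/s7d.png',cv2.resize(im[130:185,225:290,::-1],None,fx=10,fy=10,interpolation=cv2.INTER_CUBIC)[:600])
E
```

```text
[ 0.53380026 -0.04479968  0.16941815] 0.03443832825756659 [ 8.38647435e-04  4.11124381e-01 -8.96799276e-01] [ 0.03370003  0.01044968 -0.02019135]
```

View pics/s7d.png

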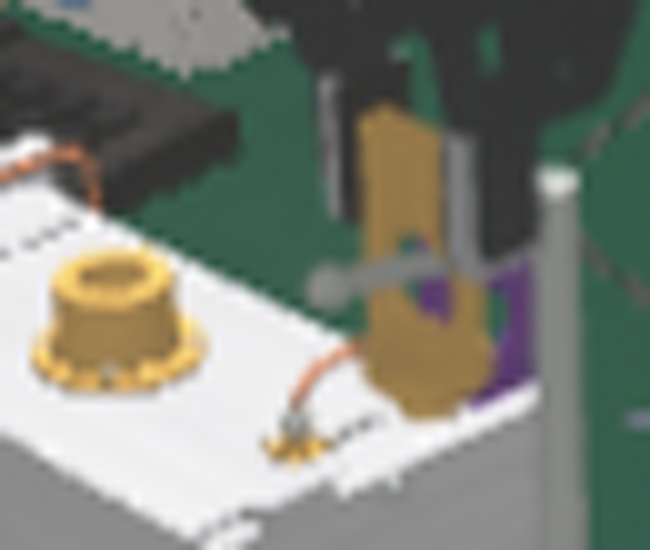

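jog_arm --plan '[[[0,0,0,0,0.15,0,2],[0,0,0,0,0.15,0,2],[0,0,0,0,0,0,2]]]'

```text
t: 8.9
position: [0.5338, -0.0448, 0.1659]
ee_rot: [-0.508, -0.491, 0.491, 0.509]
contact_force: [-0.2, -0.2, -1.2]
grip_width: 0.0343
```

jog_arm --plan '[[[0,0,0,0,0.15,0,2],[0,0,0,0,0,0,2]]]'

```text
t: 9.1
position: [0.5339, -0.0448, 0.1645]
ee_rot: [-0.509, -0.491, 0.491, 0.509]
contact_force: [-0.1, 1.2, -0.7]
grip_width: 0.0347
```

```bash
python3 - <<'E'
from h import *
s,im=snap('scene','s8.png');print(s['position'],s['grip_width'],s['contact_force'],s['moment'])
cv2.imwrite('pics/s8d.png',cv2.resize(im[130:185,225:290,::-1],None,fx=10,fy=10,interpolation=cv2.INTER_CUBIC)[:600])
E
```

```text
[ 0.53386941 -0.04475847  0.16453148] 0.03465171571203636 [-0.14049342  1.19375101 -0.72796775] [0.060647   0.0099213  0.00178736]
```

View pics/s8d.png

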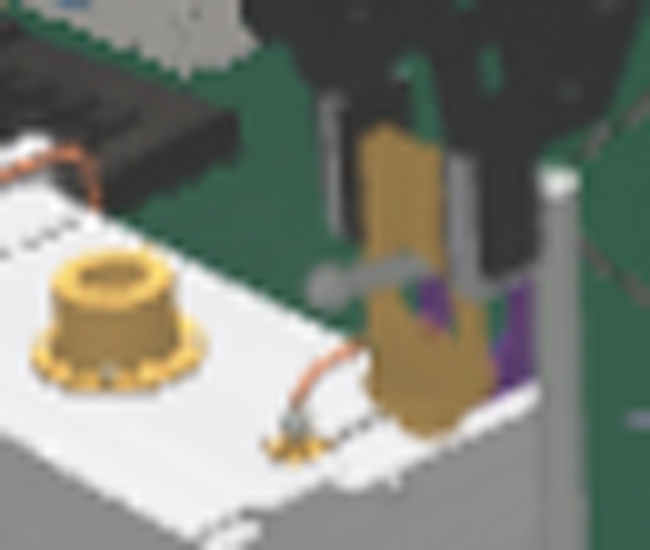

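jog_arm --plan '[[[0,0,0,0,0.1,0,2],[0,0,0,0,0,0,3.8],[0,0,0,0,0,0,4.5],[0,0,0,0,0,0,5.5],[0,0,0,0,0,0,5.5]]]'

```text
t: 9.65
position: [0.5341, -0.0448, 0.164]
ee_rot: [0.509, 0.491, -0.491, -0.509]
contact_force: [-0.4, 0.5, -0.2]
grip_width: 0.0551
```

```bash
python3 - <<'E'
from h import *
s,im=snap('scene','s9.png');print(s['position'],s['grip_width'],s['contact_force'],s['moment'])
cv2.imwrite('pics/s9d.png',cv2.resize(im[130:185,225:290,::-1],None,fx=10,fy=10,interpolation=cv2.INTER_CUBIC)[:600])
E
```

```text
[ 0.53410918 -0.04481043  0.1639702 ] 0.055084822542745035 [-0.42613739  0.48592545 -0.17278508] [-0.03487188 -0.01081218 -0.00632906]
```

View pics/s9d.png

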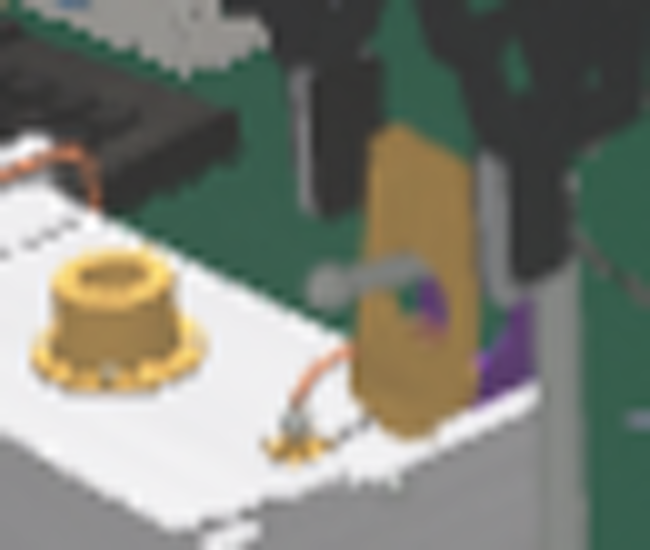

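jog_arm --plan '[[[0,0,0,0,-1.0,0,6],[0,0,0,0,-2.0,0,6],[0,0,0,0,-2.5,0,6],[0,0,0,0,-2.5,0,6],[0,0,0,0,-1.0,0,6],[0,0,0,0,0,0,6]]]'

```text
t: 10.3
position: [0.5352, -0.045, 0.2564]
ee_rot: [0.51, 0.492, -0.49, -0.507]
contact_force: [-0.1, 0.0, -0.1]
grip_width: 0.0598
```

```bash
python3 - <<'E'
from h import *
s,im=snap('scene','s10.png');print(s['position'],s['grip_width'],s['contact_force'],s['moment'])
cv2.imwrite('pics/s10d.png',cv2.resize(im[130:185,225:290,::-1],None,fx=10,fy=10,interpolation=cv2.INTER_CUBIC)[:600])
snap('wrist','w10.png')
cv2.imwrite('pics/s10e.png',cv2.resize(im[190:300,300:450,::-1],None,fx=5,fy=5,interpolation=cv2.INTER_CUBIC)[:600])
E
```

```text
[ 0.53518421 -0.04503578  0.25636302] 0.05981102679879165 [-0.10124194  0.04494253 -0.12677177] [-0.06187472 -0.02280136 -0.01237493]
```

View pics/s10d.png

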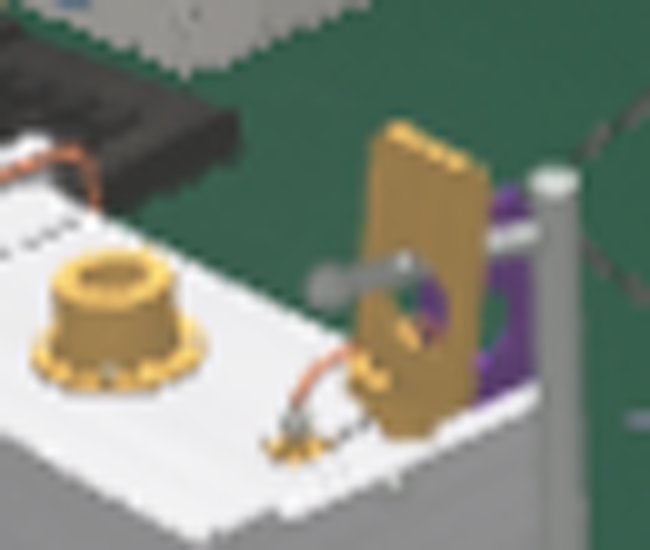

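View pics/w10.png

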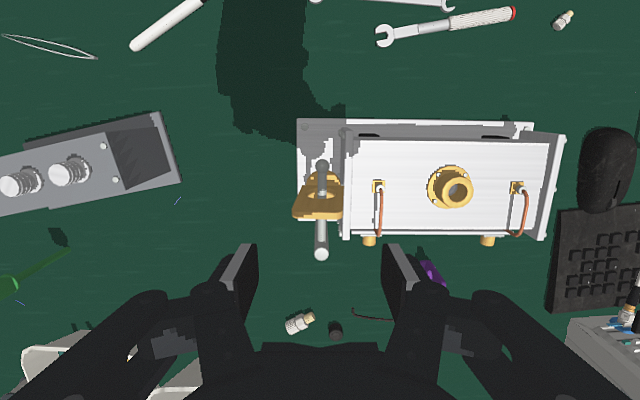

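View pics/s10e.png

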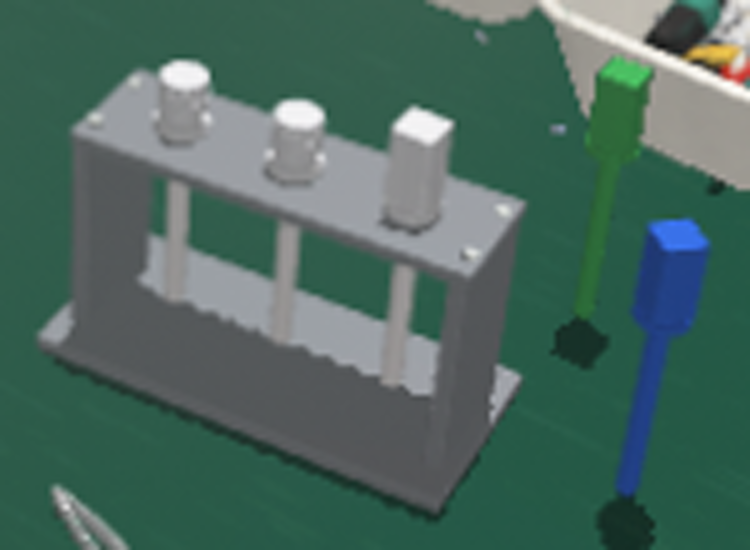

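jog_arm --plan '[[[0,0,0,-2.5,0,0,6],[0,0,0,-4.5,0,0,6],[0,0,0,-4.5,0,0,6],[0,0,0,-4.5,0,0,6],[0,0,0,-4.5,0,0,6],[0,0,0,-4.5,0,0,6],[0,0,0,-4.5,0,0,6],[0,0,0,-4.0,0,0,6]]]'

```text
t: 11.2
position: [0.5212, -0.3813, 0.2512]
ee_rot: [-0.508, -0.491, 0.491, 0.51]
contact_force: [0.5, 0.3, 1.2]
grip_width: 0.0604
```

jog_arm --plan '[[[0,8,0,0,0,0,6],[0,8,0,0,0,0,6],[0,8,0,0,0,0,6],[0,8,0,0,0,0,6],[0,8,0,0,0,0,6],[0,8,0,0,0,0,6],[0,8,0,0,0,0,6],[0,8,0,0,0,0,6]]]'

```text
t: 12.0
position: [0.5216, -0.379, 0.2512]
ee_rot: [-0.691, -0.144, 0.146, 0.693]
contact_force: [-0.2, -0.5, 0.6]
grip_width: 0.0599
```

jog_arm --plan '[[[0,8,0,0,0,0,6],[0,0,0,0,0,0,6]]]'

```text
t: 12.2
position: [0.5217, -0.379, 0.2515]
ee_rot: [-0.699, -0.098, 0.099, 0.701]
contact_force: [-0.0, 0.9, -0.3]
grip_width: 0.0602
```

```bash
python3 - <<'E'
from h import *
s,im=snap('wrist','w11.png');print(s['position'],s['qpos'].round(2),R.from_quat(s['ee_rot']).as_matrix().round(3))
cv2.imwrite('pics/w11c.png',cv2.resize(im[80:280,220:430,::-1],None,fx=3.5,fy=3.0) if 0 else cv2.resize(im[100:290,220:430,::-1],None,fx=3.1,fy=3.1,interpolation=cv2.INTER_CUBIC))
E
```

```text
[ 0.52169299 -0.37904275  0.25146425] [-0.73  0.39  0.52  1.71 -0.    0.56] [[ 0.961 -0.003 -0.276]
 [ 0.276  0.003  0.961]
 [-0.002 -1.     0.003]]
```

View pics/w11.png

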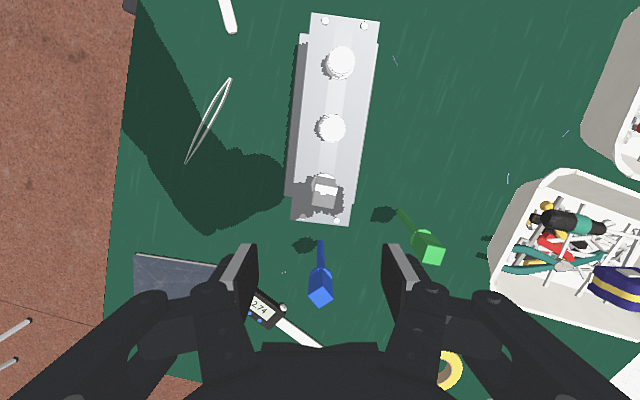

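View pics/w11c.png

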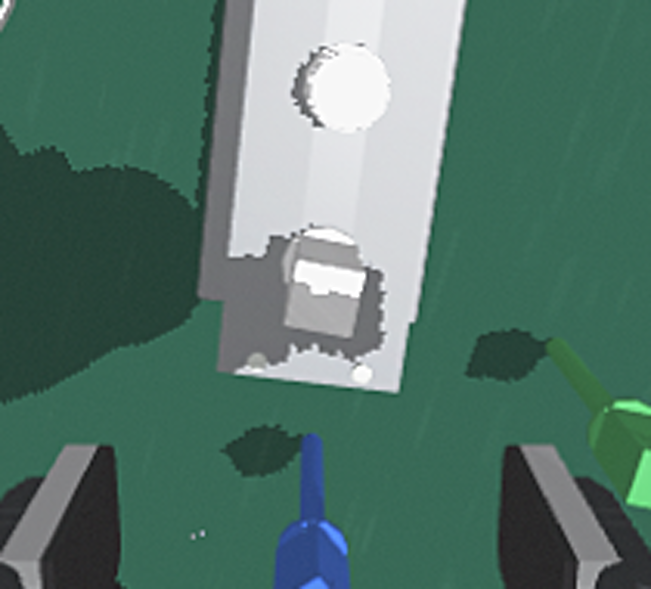

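```bash
python3 - <<'E'
from h import *
s=telemetry.observe(); c=cam('wrist',s); r,p=pose(s)
q=np.array([onz(c,(220+u/3.1,100+v/3.1),.147) for u,v in [(293,258),(365,268),(353,338),(285,325)]])
m=q.mean(0); print(q.round(4),m)
for i in range(4):
    e=q[(i+1)%4]-q[i]; t=r.inv().apply(e); print(np.linalg.norm(e).round(4), np.degrees(np.arctan2(-t[2],t[0])).round(1))
print('tool delta',r.inv().apply(m-p))
for u,v in [(340,62),(330,127)]: print(onz(c,(u,v),.133))
c2=cam('scene'); print(proj(c2,[m]))
E
```

```text
[[ 0.513  -0.366   0.147 ]
 [ 0.5313 -0.3634  0.147 ]
 [ 0.5337 -0.3821  0.147 ]
 [ 0.5158 -0.3836  0.147 ]] [ 0.52345279 -0.37375746  0.147     ]
0.0185 8.1
0.0188 98.6
0.018 -168.7
0.0178 -83.1
tool delta [0.00329754 0.10478627 0.00437275]
[ 0.50640702 -0.27341067  0.133     ]
[ 0.51292308 -0.32174176  0.133     ]
[[383.75716895 214.98104918]]
```

jog_arm --plan '[[[0,8,0,0,1.0,0,5],[0,0,0,0.25,2.0,0.5,5],[0,0,0,0,2.0,0,5],[0,0,0,0,2.0,0,5],[0,0,0,0,0,0,5]]]'

```text
t: 12.75
position: [0.5221, -0.3725, 0.1788]
ee_rot: [-0.703, -0.048, 0.052, 0.708]
contact_force: [0.1, -0.6, -0.6]
grip_width: 0.0498
```

```bash
python3 - <<'E'
from h import *
s,im=snap('wrist','w12.png');c=cam('wrist',s);print(s['position'],R.from_quat(s['ee_rot']).as_matrix().round(3))
cv2.imwrite('pics/w12c.png',cv2.resize(im[140:340,220:430,::-1],None,fx=3,fy=3,interpolation=cv2.INTER_CUBIC))
print(proj(c,[.5235,-.3738,.147]))
E
```

```text
[ 0.52212179 -0.37248591  0.17877254] [[ 0.99  -0.007 -0.142]
 [ 0.142  0.006  0.99 ]
 [-0.006 -1.     0.007]]
[[323.10515316 239.40918224]]
```

View pics/w12c.png

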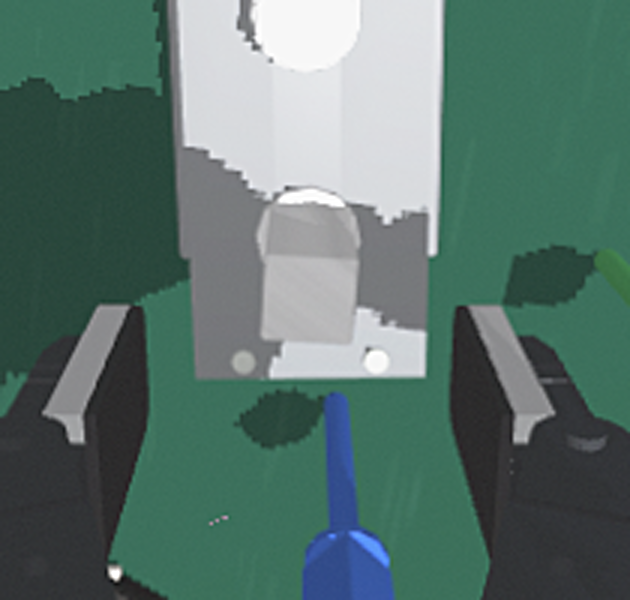

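jog_arm --plan '[[[0,3,0,0.1,1.0,-0.1,5],[0,0,0,0,1.8,0,5],[0,0,0,0,1.8,0,5],[0,0,0,0,1.1,0,5],[0,0,0,0,0,0,5],[0,0,0,0,0,0,5]]]'

```text
t: 13.4
position: [0.5254, -0.3754, 0.1277]
ee_rot: [0.707, 0.031, -0.031, -0.706]
contact_force: [0.2, -0.1, 0.3]
grip_width: 0.0503
```

jog_arm --plan '[[[0,0,0,0,0,0,4],[0,0,0,0,0,0,3],[0,0,0,0,0,0,2.2],[0,0,0,0,0,0,1.6],[0,0,0,0,0,0,1],[0,0,0,0,0,0,0.5],[0,0,0,0,0,0,0.5],[0,0,0,0,0,0,0.5]]]'

```text
t: 14.2
position: [0.5256, -0.3755, 0.1278]
ee_rot: [0.707, 0.031, -0.03, -0.706]
contact_force: [-1.2, -0.5, 6.1]
grip_width: 0.017
```

```bash
python3 - <<'E'
from h import *
s,im=snap('wrist','w13.png');c=cam('wrist',s);print(s['position'],s['grip_width'],s['contact_force'],R.from_quat(s['ee_rot']).as_matrix().round(3))
cv2.imwrite('pics/w13c.png',cv2.resize(im[140:340,220:430,::-1],None,fx=3,fy=3,interpolation=cv2.INTER_CUBIC))
E
```

```text
[ 0.52557766 -0.375514    0.12781302] 0.016995528553075075 [-1.21424591 -0.54758389  6.08254078] [[ 0.996  0.001 -0.087]
 [ 0.087 -0.001  0.996]
 [ 0.001 -1.    -0.001]]
```

View pics/w13c.png

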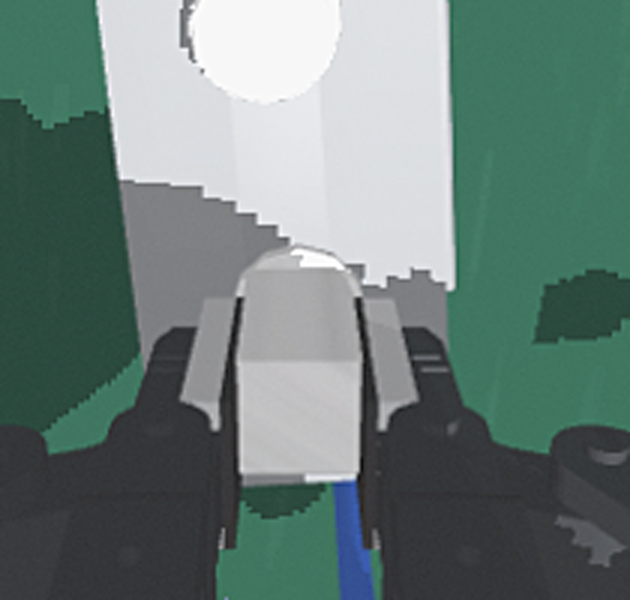

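jog_arm --plan '[[[0,0,0,0,-0.5,0,0.5],[0,0,0,0,-1.0,0,0.5],[0,0,0,0,-1.5,0,0.5],[0,0,0,0,-2.0,0,0.5],[0,0,0,0,-2.0,0,0.5],[0,0,0,0,-2.0,0,0.5],[0,0,0,0,-2.0,0,0.5],[0,0,0,0,-1.0,0,0.5]]]'

```text
t: 15.05
position: [0.5259, -0.3756, 0.2503]
ee_rot: [0.707, 0.032, -0.03, -0.705]
contact_force: [0.3, -0.8, 0.3]
grip_width: 0.0169
```

```bash
python3 - <<'E'
from h import *
s,im=snap('scene','s14.png');print(s['position'],s['grip_width'],s['contact_force'],R.from_quat(s['ee_rot']).as_matrix().round(3))
cv2.imwrite('pics/s14c.png',cv2.resize(im[120:300,300:450,::-1],None,fx=3.3,fy=3.3,interpolation=cv2.INTER_CUBIC))
E
```

```text
[ 0.52587256 -0.37562023  0.25027389] 0.016916845859678818 [ 0.31971149 -0.77779547  0.28863821] [[ 0.996  0.003 -0.087]
 [ 0.087 -0.003  0.996]
 [ 0.003 -1.    -0.003]]
```

View pics/s14c.png

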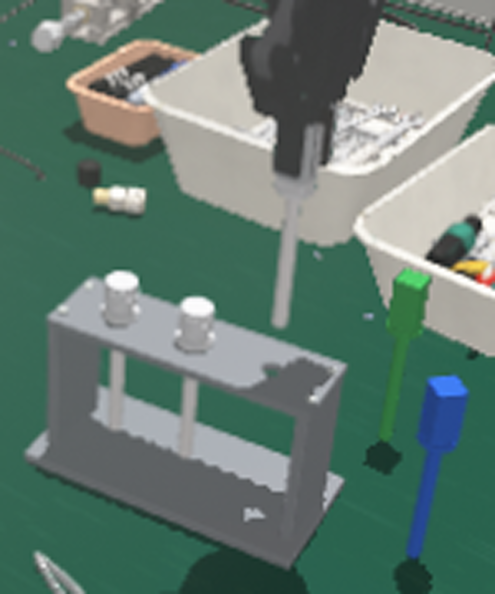

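jog_arm --plan '[[[0,0,0,0,-2.0,0,0.5],[0,0,0,-0.8,0,2.5,0.5],[0,0,0,-1.0,0,4.5,0.5],[0,0,0,-1.0,0,4.5,0.5],[0,0,0,-1.0,0,4.5,0.5],[0,0,0,-1.0,0,4.5,0.5],[0,0,0,-0.8,0,4.5,0.5],[0,0,0,-0.6,0,2.7,0.5]]]'

```text
t: 15.9
position: [0.4379, -0.1017, 0.2666]
ee_rot: [-0.706, -0.031, 0.032, 0.707]
contact_force: [0.2, -0.7, 0.2]
grip_width: 0.0171
```

jog_arm --plan '[[[0,0,0,0.3,0,3.5,0.5],[0,0,0,0.4,0,4.5,0.5],[0,0,0,0.4,0,4.5,0.5],[0,0,0,0.4,0,4.0,0.5],[0,0,0,0.2,0,2.4,0.5],[0,0,0,1.5,0,-0.1,0.5],[0,0,0,0,0,0,0.5]]]'

```text
t: 16.6
position: [0.4552, 0.0864, 0.2659]
ee_rot: [0.706, 0.031, -0.032, -0.706]
contact_force: [-0.4, -0.1, -1.5]
grip_width: 0.0169
```

```bash
python3 - <<'E'
from h import *
s,im=snap('wrist','w15.png');c=cam('wrist',s);print(s['position'],s['grip_width'],s['contact_force'],R.from_quat(s['ee_rot']).as_matrix().round(3))
cv2.imwrite('pics/w15c.png',cv2.resize(im[:,200:460,::-1],None,fx=2.2,fy=1.5) if 0 else im[:,:,::-1])
E
```

```text
[0.4552442  0.08636278 0.26593542] 0.01686359679074606 [-0.3726402  -0.11200859 -1.53850518] [[ 0.996 -0.001 -0.089]
 [ 0.089 -0.     0.996]
 [-0.001 -1.    -0.   ]]
```

View pics/w15.png

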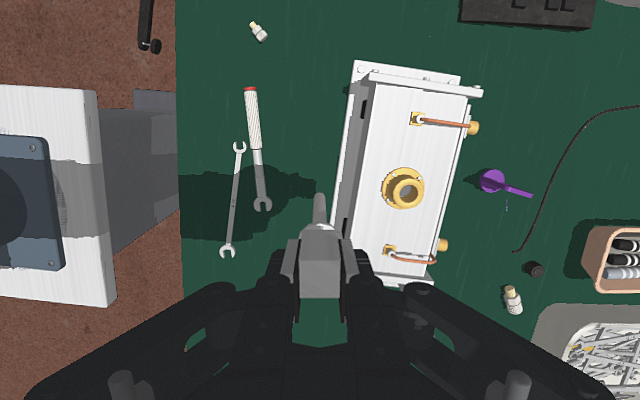

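```bash
python3 - <<'E'
import cv2,numpy as np
a=cv2.imread('pics/w10.png')[150:230,410:500]; b=cv2.imread('pics/w15.png')[150:230,365:455]
cv2.imwrite('pics/pp.png',np.vstack([cv2.resize(x,None,fx=7,fy=7,interpolation=cv2.INTER_CUBIC)[:,:][:300*2:1] for x in [a]])[:560])
cv2.imwrite('pics/pp2.png',cv2.resize(b,None,fx=7,fy=7,interpolation=cv2.INTER_CUBIC))
c=cv2.imread('pics/w15.png')[170:310,270:370]; cv2.imwrite('pics/pp3.png',cv2.resize(c,None,fx=4,fy=4,interpolation=cv2.INTER_CUBIC))
E
```

```text
(no output)
```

View pics/pp.png

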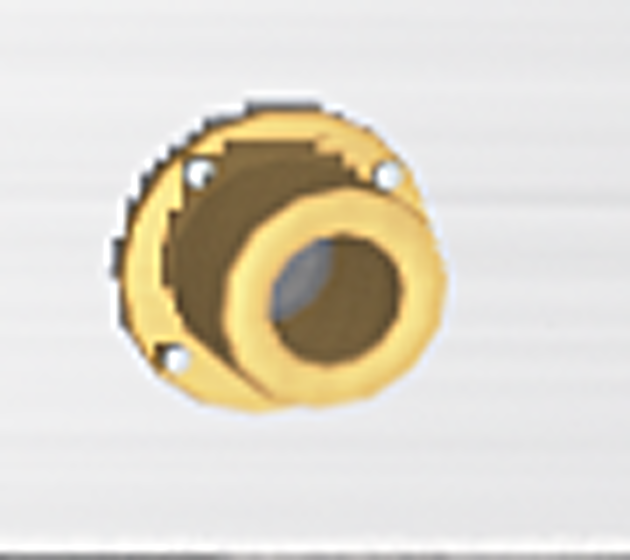

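View pics/pp2.png

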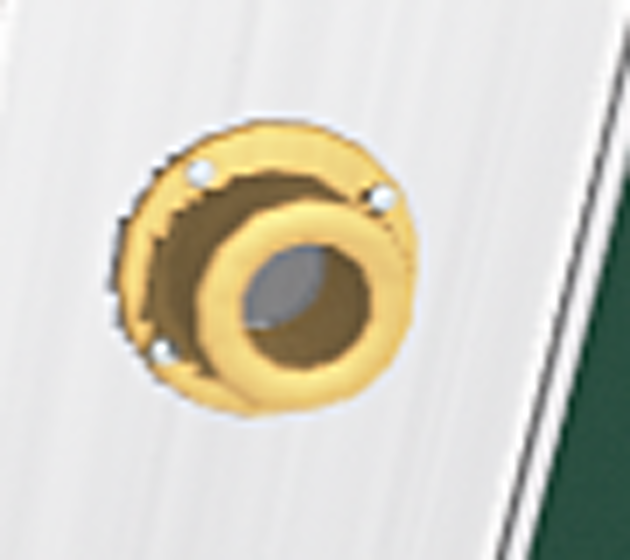

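View pics/pp3.png

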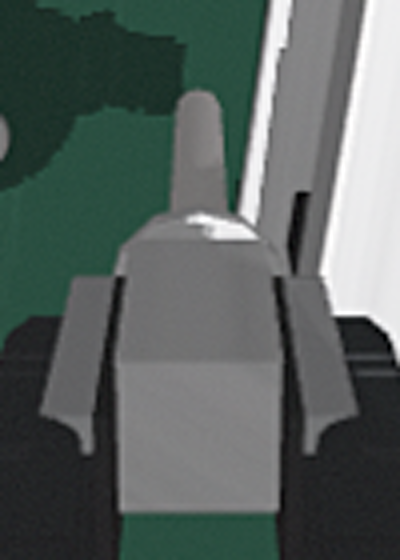

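```bash
cat > fit.py <<'E'
from h import *
from scipy.optimize import least_squares
def ctool():
    i=cams.camera_info('wrist'); M=np.linalg.inv(np.array(i['T_tool_cam'])); return np.array(i['K']),i['k1'],M[:3,:3],M[:3,3]
def fit(top,tip):  # top: 4 px (far L, far R, near R, near L); tip px of +z rim
    c=ctool()
    def pts(v):
        x,z,k,a,b,yw=v   # origin in tool: (x, k, z); axis up = -y; 
        Q=R.from_rotvec([a,0,b])*R.from_rotvec([0,yw,0])
        L=np.array([[-.009,-.04,.009],[.009,-.04,.009],[.009,-.04,-.009],[-.009,-.04,-.009],[0,.09,.0045]])
        return Q.apply(L)+[x,k,z]
    o=np.vstack([top,[tip]])
    f=lambda v:np.r_[(proj(c,pts(v))-o).ravel(), v[5]*20]
    r=least_squares(f,[0,0,.03,0,0,0]); v=r.x
    Q=R.from_rotvec([v[3],0,v[4]]); org=np.array([v[0],v[2],v[1]])
    t=org+Q.apply([0,.09,0]); return org,t,np.degrees(v[3:]),r.fun.round(2)
E
python3 - <<'E'
from fit import *
top=[(270+u/4,170+v/4) for u,v in [(113,360),(283,360),(280,512),(118,512)]]
print(fit(top,(319.6,192.5)))
s=telemetry.observe(); c=cam('wrist',s)
print('port w15',onz(c,(408.7,193.5),.105), s['position'])
s2={'position':[.53518378,-.04503578,.25636302],'ee_rot':[.51,.492,-.49,-.507]}
print('port w10',onz(cam('wrist',s2),(457.8,192.5),.105))
E
```

```text
(array([-0.00061616,  0.02409606,  0.00015832]), array([-4.33642609e-04,  1.14095845e-01,  8.97649684e-05]), array([-0.04364504, -0.11619133, -0.16287659]), array([-0.2 ,  0.36,  0.31,  0.25,  0.35, -0.39, -0.47, -0.29,  0.01,
        0.09, -0.06]))
port w15 [0.54179339 0.08489515 0.105     ] [0.45451733 0.08580063 0.26606796]
port w10 [0.54558945 0.08607903 0.105     ]
```

jog_arm --plan '[[[0,0,0,2.0,0,-0.2,0.5],[0,0,0,2.5,0,-0.2,0.5],[0,0,0,2.5,0,-0.3,0.5],[0,0,0,1.8,0,-0.2,0.5],[0,0,0,0,1.5,0,0.5],[0,0,0,0,0.5,0,0.5],[0,0,0,0,0,0,0.5],[0,0,0,0,0,0,0.5]]]'

```text
t: 17.45
position: [0.5427, 0.0839, 0.2471]
ee_rot: [-0.706, -0.031, 0.031, 0.706]
contact_force: [0.3, -0.3, 0.4]
grip_width: 0.0169
```

```bash
python3 - <<'E'
from h import *
s,im=snap('wrist','w16.png');print(s['position'],s['grip_width'],s['contact_force'],s['ee_rot'])
cv2.imwrite('pics/w16c.png',cv2.resize(im[130:310,270:370,::-1],None,fx=3.3*1.3,fy=3.3,interpolation=cv2.INTER_CUBIC) if 0 else cv2.resize(im[150:300,270:370,::-1],None,fx=4,fy=4,interpolation=cv2.INTER_CUBIC))
s,im=snap('scene','s16.png'); cv2.imwrite('pics/s16c.png',cv2.resize(im[110:200,190:290,::-1],None,fx=6,fy=6,interpolation=cv2.INTER_CUBIC))
s,im=snap('side','d16.png'); cv2.imwrite('pics/d16c.png',cv2.resize(im[110:220,220:320,::-1],None,fx=5,fy=5,interpolation=cv2.INTER_CUBIC))
E
```

```text
[0.54266733 0.08386006 0.2471173 ] 0.01694853659071535 [ 0.25690371 -0.34536304  0.43117556] [-0.70642455 -0.0305291   0.03074924  0.70646077]
```

View pics/w16c.png

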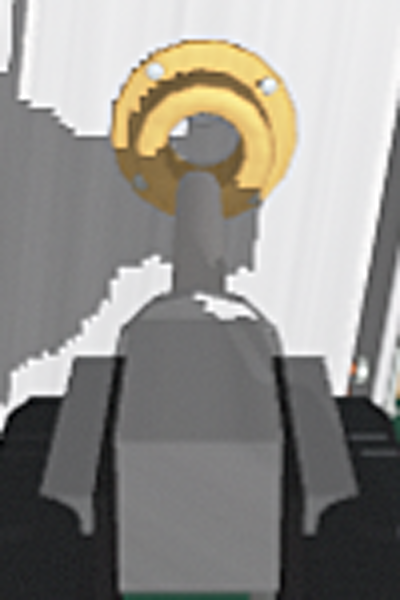

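View pics/s16c.png

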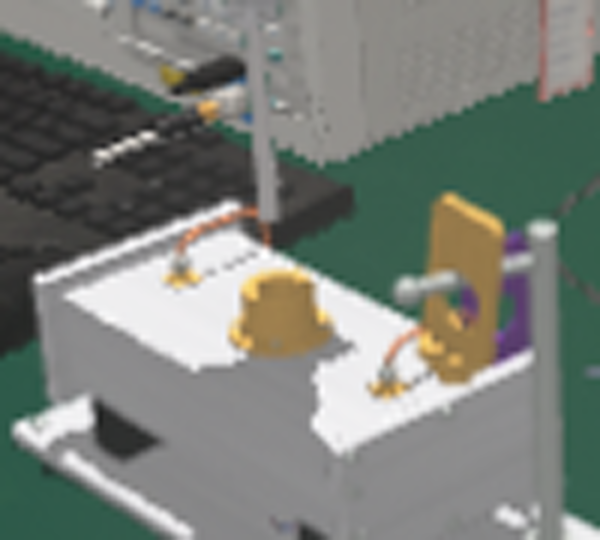

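View pics/d16c.png

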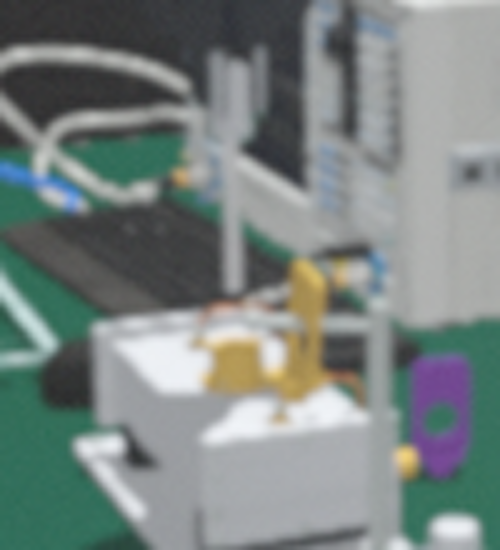

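```bash
python3 - <<'E'
from fit import *
s={'position':[.54266733,.08386006,.2471173],'ee_rot':[-0.70642455,-0.0305291,0.03074924,0.70646077]}
c=cam('wrist',s); r,p=pose(s); q=onz(c,(321.4,188.4),.105); print('port',q,r.inv().apply(q-p))
# calibrated ring prediction for rod-axis port: draw ring 32mm/18mm
top=[(270+u/4,150+v/4) for u,v in [(114,442),(281,442),(279,591),(119,591)]]
print(fit(top,(270+198/4,150+170/4)))
im=cv2.imread('pics/w16.png')
org,t,_,_=fit(top,(270+198/4,150+170/4))
big=cv2.resize(im[150:300,270:370],None,fx=5,fy=5,interpolation=cv2.INTER_CUBIC)
th=np.linspace(0,6.29,80)
for ctr,col in [((q),(0,0,255)),(p+r.apply(t)*1.0,(255,0,0))]:
  for rad in (.009,.016):
    P=np.c_[ctr[0]+rad*np.cos(th),ctr[1]+rad*np.sin(th),0*th+.105]
    u=(proj(c,P)-[270,150]+.5)*5-.5
    cv2.polylines(big,[u.round().astype(int)],True,col,1)
cv2.imwrite('pics/w16o.png',big[:600])
E
```

```text
port [0.5437454  0.08520137 0.105     ] [0.00123404 0.14211701 0.00123375]
(array([-0.00065398,  0.02598286, -0.00079559]), array([-0.00050038,  0.11598184, -0.00039425]), array([ 0.2555034 , -0.09778884, -0.24633989]), array([-0.21,  0.37,  0.38,  0.2 ,  0.24, -0.39, -0.43, -0.24,  0.02,
        0.09, -0.09]))
```

View pics/w16o.png

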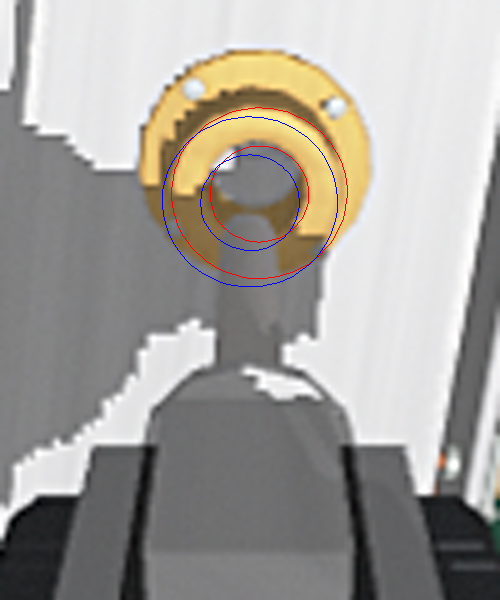

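jog_arm --plan '[[[0,0,0,0.17,0.6,0.17,0.5],[0,0,0,0,0.6,0,0.5],[0,0,0,0,0,0,0.5],[0,0,0,0,0,0,0.5]]]'

```text
t: 18.0
position: [0.5445, 0.0861, 0.2342]
ee_rot: [0.706, 0.03, -0.031, -0.706]
contact_force: [0.3, -0.8, -1.0]
grip_width: 0.0164
```

```bash
python3 - <<'E'
from fit import *
s,im=snap('wrist','w17.png');print(s['position'],s['grip_width'],s['contact_force'],s['ee_rot'])
cv2.imwrite('pics/w17c.png',cv2.resize(im[165:245,270:370,::-1],None,fx=7,fy=7,interpolation=cv2.INTER_CUBIC))
s,im=snap('scene','s17.png'); cv2.imwrite('pics/s17c.png',cv2.resize(im[120:180,205:265,::-1],None,fx=10,fy=10,interpolation=cv2.INTER_CUBIC))
s,im=snap('side','d17.png'); cv2.imwrite('pics/d17c.png',cv2.resize(im[120:200,230:310,::-1],None,fx=7,fy=7,interpolation=cv2.INTER_CUBIC))
E
```

```text
[0.54445027 0.08605495 0.23421521] 0.016374981756318532 [ 0.33762776 -0.78614574 -0.99049705] [ 0.70644643  0.03046769 -0.03130152 -0.70641728]
```

View pics/w17c.png

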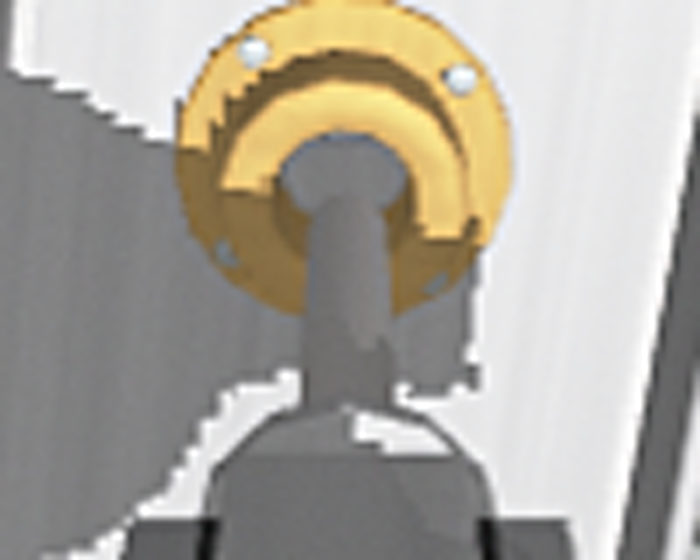

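View pics/s17c.png

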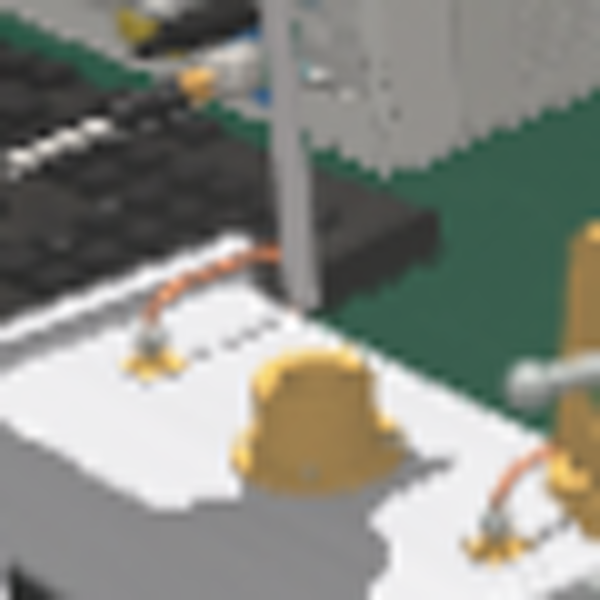

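View pics/d17c.png

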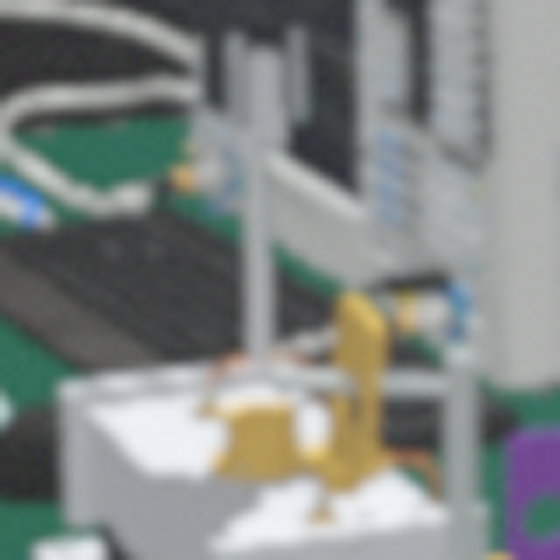

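```bash
python3 - <<'E'
from fit import *
s={'position':[.54445027,.08605495,.23421521],'ee_rot':[0.70644643,0.03046769,-0.03130152,-0.70641728]}
r,p=pose(s); c=ctool(); cw=cam('wrist',s)
q=onz(cw,(319.4,194.0),.105); pt=r.inv().apply(q-p); print('port tool',pt,q)
for k in (.112,.114,.116):
  o,d=ray(c,(319.8,192.6)); t=o+d*(k-o[1])/d[1]; t=t-[0,0,.0045]; print(k,'tip',t,'need',(pt-t)[[0,2]]*1000)
# pixel->overlay on big
im=cv2.imread('pics/w17.png'); big=cv2.resize(im[165:245,270:370],None,fx=7,fy=7,interpolation=cv2.INTER_CUBIC); th=np.linspace(0,6.29,80)
for rad in (.009,.016):
    P=np.c_[q[0]+rad*np.cos(th),q[1]+rad*np.sin(th),0*th+.105]
    cv2.polylines(big,[((proj(cw,P)-[270,165]+.5)*7-.5).round().astype(int)],True,(0,0,255),1)
cv2.imwrite('pics/w17o.png',big)
# scene/side: detect by projection vertical line & collar
for n,f,x0,y0,k in [('scene','s17.png',205,120,10),('side','d17.png',230,120,7)]:
    cc=cam(n); im=cv2.imread('pics/'+f); big=cv2.resize(im[y0:y0+(60 if k==10 else 80),x0:x0+(60 if k==10 else 80)],None,fx=k,fy=k,interpolation=cv2.INTER_CUBIC)
    for rad,z in ((.016,.105),(.016,.09)):
        P=np.c_[q[0]+rad*np.cos(th),q[1]+rad*np.sin(th),0*th+z]
        cv2.polylines(big,[((proj(cc,P)-[x0,y0]+.5)*k-.5).round().astype(int)],True,(0,0,255),1)
    for dx in (0,): 
        tip=p+r.apply([ -.0002,.115,-.0005])
        P=np.array([tip+[0,0,h] for h in(-.03,0,.09)])
        cv2.polylines(big,[((proj(cc,P)-[x0,y0]+.5)*k-.5).round().astype(int)],False,(255,0,0),1)
    cv2.imwrite('pics/o17'+n+'.png',big)
E
```

```text
port tool [-0.0006064   0.12921601 -0.00062234] [0.5437485  0.08537009 0.105     ]
0.112 tip [-0.00029919  0.112       0.0006262 ] need [-0.30721206 -1.24854044]
0.114 tip [-2.94255612e-04  1.14000000e-01  1.05127690e-04] need [-0.31214172 -0.72746665]
0.116 tip [-0.00028933  0.116      -0.00041595] need [-0.31707137 -0.20639286]
```

View pics/w17o.png

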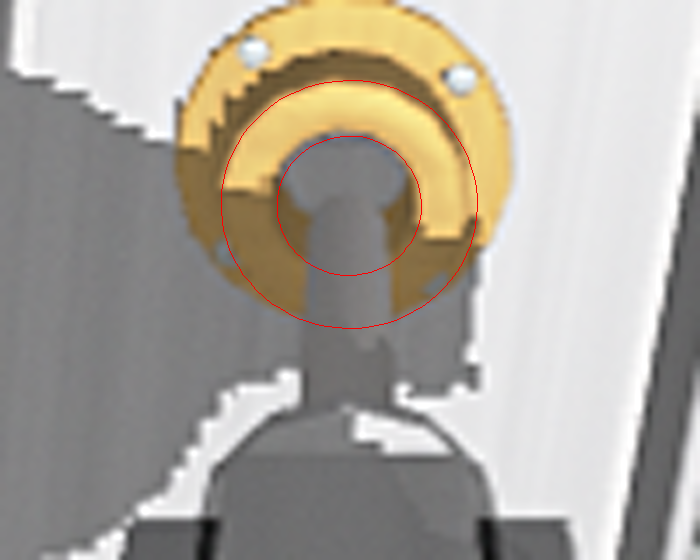

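View pics/o17scene.png

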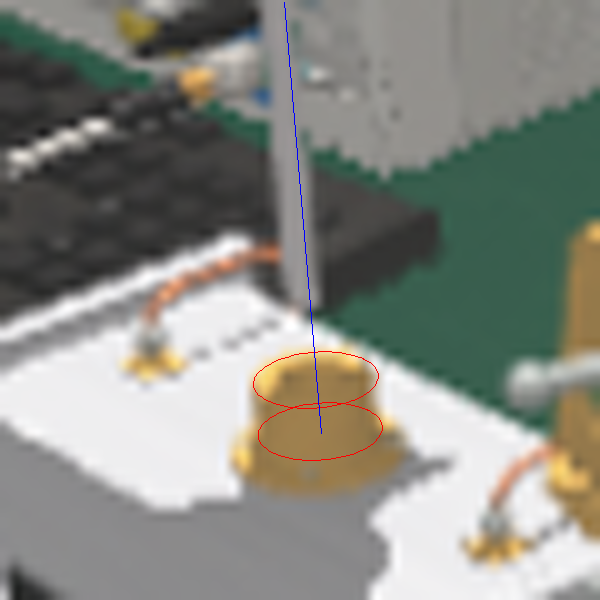

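View pics/o17side.png

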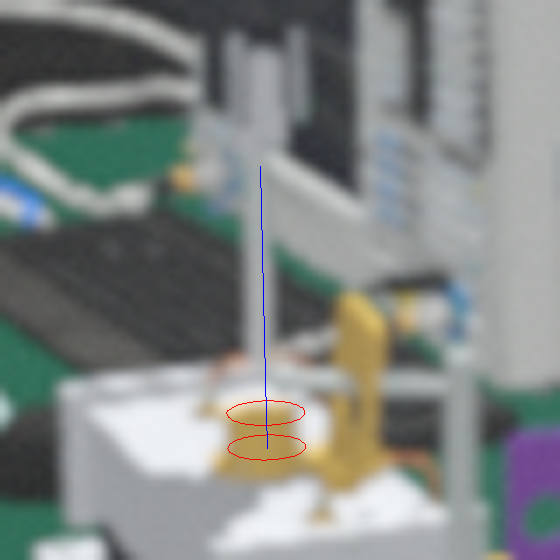

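```bash
python3 - <<'E'
from fit import *
im=cv2.imread('pics/s17.png').astype(int)
for y in range(132,152,2): print(y,[tuple(v) for v in im[y,229:241].sum(1,keepdims=True)//3][0:0] , (im[y,228:242].sum(1)//3).tolist())
print('collar b-channel')
for y in range(154,166): print(y,(im[y,226:246,0]).tolist())
E
```

```text
132 [] [72, 72, 73, 81, 137, 149, 144, 139, 145, 146, 146, 146, 146, 146]
134 [] [65, 65, 69, 71, 135, 149, 146, 110, 131, 135, 114, 144, 147, 147]
136 [] [68, 68, 67, 67, 115, 146, 147, 124, 79, 72, 73, 74, 74, 133]
138 [] [61, 57, 59, 64, 96, 143, 148, 139, 82, 71, 71, 69, 68, 72]
140 [] [54, 52, 57, 60, 88, 142, 148, 140, 81, 71, 66, 69, 70, 72]
142 [] [64, 59, 54, 55, 70, 141, 149, 144, 82, 57, 60, 70, 73, 72]
144 [] [239, 211, 117, 90, 89, 142, 150, 143, 103, 76, 75, 71, 68, 58]
146 [] [132, 118, 87, 71, 78, 135, 149, 146, 106, 61, 54, 51, 51, 51]
148 [] [192, 185, 124, 75, 66, 111, 147, 147, 120, 57, 50, 51, 52, 52]
150 [] [238, 238, 250, 224, 170, 132, 139, 134, 122, 59, 55, 63, 75, 76]
collar b-channel
154 [237, 200, 184, 234, 238, 238, 238, 228, 227, 223, 221, 220, 235, 160, 149, 133, 79, 78, 78, 78]
155 [234, 239, 239, 239, 239, 228, 219, 169, 161, 135, 130, 131, 131, 135, 190, 180, 189, 119, 79, 78]
156 [239, 239, 239, 239, 230, 174, 121, 105, 95, 86, 84, 84, 86, 99, 106, 138, 234, 203, 189, 119]
157 [239, 239, 239, 239, 178, 124, 107, 75, 74, 75, 77, 77, 76, 73, 74, 78, 161, 238, 244, 218]
158 [239, 239, 239, 239, 133, 114, 93, 74, 74, 75, 78, 77, 76, 75, 75, 78, 160, 237, 237, 245]
159 [237, 238, 238, 238, 128, 98, 77, 74, 75, 76, 76, 77, 75, 76, 75, 77, 162, 237, 237, 237]
160 [238, 237, 237, 238, 138, 80, 76, 77, 78, 78, 78, 78, 77, 75, 74, 77, 140, 231, 238, 238]
161 [238, 238, 238, 237, 141, 81, 75, 77, 77, 78, 77, 76, 77, 76, 75, 74, 90, 188, 225, 238]
162 [236, 238, 232, 220, 130, 80, 76, 77, 78, 78, 78, 77, 77, 76, 75, 74, 79, 107, 157, 221]
163 [236, 237, 210, 159, 96, 77, 76, 78, 79, 78, 78, 78, 77, 76, 74, 73, 72, 86, 106, 171]
164 [237, 237, 174, 148, 83, 75, 77, 77, 78, 78, 78, 77, 77, 76, 74, 74, 73, 89, 106, 146]
165 [239, 238, 140, 116, 78, 75, 76, 77, 78, 78, 78, 77, 76, 77, 76, 74, 73, 73, 76, 104]
```

jog_arm --plan '[[[0,0,0,-0.02,0,-0.14,0.5],[0,0,0,0,0,0,0.5],[0,0,0,0,0,0,0.5]]]'

```text
t: 18.45
position: [0.5448, 0.0845, 0.235]
ee_rot: [-0.706, -0.031, 0.031, 0.706]
contact_force: [1.1, -0.1, -0.5]
grip_width: 0.0168
```

```bash
python3 - <<'E'
from fit import *
s,w=snap('wrist','w18.png');print(s['position'],s['ee_rot'])
s,im=snap('scene','s18.png'); im=im.astype(int)
for y in range(138,152,2): print(y, (im[y,228:242].sum(1)//3).tolist())
for y in range(157,161): print(y,(im[y,226:246,2]).tolist())
s,im=snap('side','d18.png'); im=im.astype(int)
print('side')
for y in range(150,172,2): print(y, (im[y,258:276].sum(1)//3).tolist())
for y in range(178,188): print(y,(im[y,254:282,2]).tolist())
cv2.imwrite('pics/w18c.png',cv2.resize(w[165:245,270:370,::-1],None,fx=7,fy=7,interpolation=cv2.INTER_CUBIC))
E
```

```text
[0.5447854  0.08454779 0.23496179] [-0.70642852 -0.03089898  0.0307097   0.70644244]
138 [61, 56, 58, 64, 76, 139, 149, 144, 103, 74, 70, 70, 69, 71]
140 [53, 53, 57, 61, 58, 138, 150, 145, 106, 73, 67, 69, 70, 71]
142 [63, 58, 54, 55, 55, 113, 147, 147, 113, 62, 60, 70, 73, 72]
144 [240, 212, 117, 90, 89, 98, 145, 148, 137, 82, 75, 70, 68, 58]
146 [132, 118, 87, 71, 78, 110, 146, 148, 140, 69, 54, 51, 51, 51]
148 [193, 185, 124, 74, 66, 84, 144, 148, 142, 83, 51, 50, 52, 53]
150 [238, 238, 250, 224, 171, 122, 136, 136, 129, 68, 54, 63, 75, 76]
157 [239, 239, 239, 239, 179, 125, 107, 75, 73, 75, 77, 77, 75, 73, 74, 78, 161, 238, 244, 218]
158 [238, 239, 239, 239, 137, 115, 107, 75, 73, 75, 76, 77, 75, 74, 75, 79, 160, 237, 238, 245]
159 [237, 238, 238, 238, 128, 98, 105, 77, 75, 76, 76, 76, 76, 76, 75, 77, 161, 237, 237, 237]
160 [238, 237, 237, 238, 138, 79, 76, 77, 77, 78, 77, 77, 77, 76, 74, 76, 140, 231, 238, 238]
side
150 [87, 96, 105, 109, 116, 121, 139, 157, 170, 171, 168, 164, 163, 164, 160, 159, 159, 161]
152 [70, 77, 81, 84, 83, 88, 110, 145, 167, 171, 165, 163, 162, 164, 1
[... 1416 characters left out ...]
 168, 210, 223, 212, 178, 126, 88, 84, 83, 84]
183 [244, 244, 244, 244, 243, 239, 229, 206, 161, 106, 87, 86, 86, 85, 85, 85, 83, 100, 144, 183, 195, 181, 147, 106, 83, 79, 83, 86]
184 [244, 244, 245, 244, 242, 232, 210, 178, 131, 96, 87, 86, 88, 88, 89, 86, 85, 93, 116, 144, 152, 138, 113, 90, 81, 79, 81, 84]
185 [244, 244, 244, 244, 241, 224, 187, 140, 103, 90, 92, 91, 90, 87, 86, 85, 83, 86, 97, 109, 112, 103, 91, 87, 85, 82, 82, 81]
186 [239, 239, 238, 240, 238, 219, 173, 118, 92, 95, 99, 97, 91, 87, 88, 84, 83, 87, 95, 99, 96, 94, 89, 89, 88, 84, 80, 85]
187 [224, 221, 217, 223, 227, 211, 170, 123, 107, 107, 108, 105, 100, 99, 97, 94, 97, 106, 115, 123, 122, 109, 95, 90, 89, 85, 84, 93]
```

View pics/w18c.png

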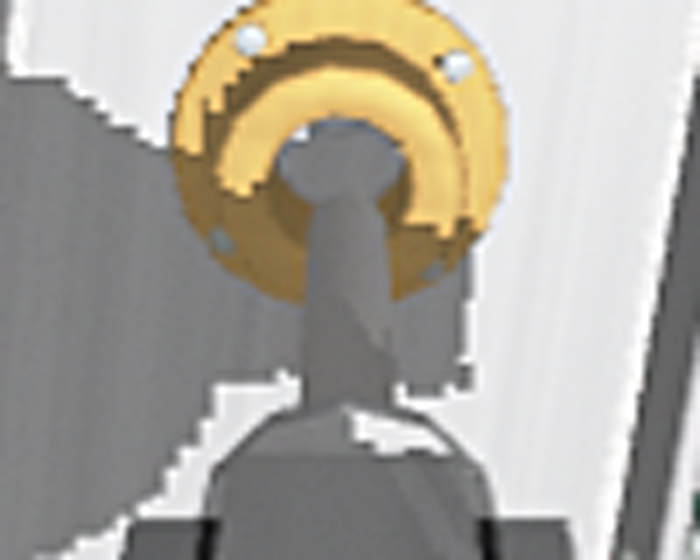

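jog_arm --plan '[[[0,0,0,-0.08,0,-0.04,0.5],[0,0,0,0,0,0,0.5],[0,0,0,0,0,0,0.5]]]'

```text
t: 18.9
position: [0.5439, 0.0841, 0.2348]
ee_rot: [0.706, 0.031, -0.031, -0.706]
contact_force: [-0.5, 0.5, -0.8]
grip_width: 0.0174
```

```bash
python3 - <<'E'
from fit import *
s,w=snap('wrist','w19.png');print(s['position'],s['ee_rot'])
s,im=snap('scene','s19.png'); im=im.astype(int)
for y in (140,142,146,148): print(y, (im[y,228:242].sum(1)//3).tolist())
for y in (158,159): print(y,(im[y,226:246,2]).tolist())
cv2.imwrite('pics/w19c.png',cv2.resize(w[165:245,270:370,::-1],None,fx=7,fy=7,interpolation=cv2.INTER_CUBIC))
E
```

```text
[0.54391067 0.08413362 0.23483984] [ 0.70643526  0.03083723 -0.0308382  -0.70643279]
140 [52, 53, 58, 60, 69, 139, 149, 143, 100, 73, 67, 69, 70, 72]
142 [64, 58, 54, 55, 55, 138, 149, 145, 100, 59, 60, 69, 73, 73]
146 [132, 118, 87, 70, 78, 112, 147, 148, 138, 66, 54, 51, 50, 51]
148 [193, 185, 124, 74, 66, 92, 145, 148, 140, 64, 51, 50, 52, 53]
158 [238, 239, 239, 239, 137, 115, 107, 75, 73, 74, 77, 77, 75, 74, 74, 78, 161, 237, 237, 245]
159 [237, 238, 238, 238, 128, 98, 106, 77, 75, 75, 76, 77, 75, 76, 75, 78, 162, 237, 237, 237]
```

View pics/w19c.png

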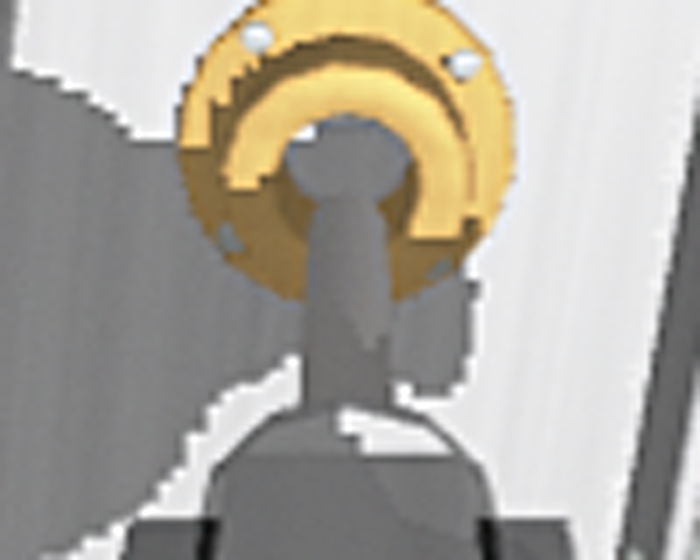

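jog_arm --plan '[[[0,0,0,0,0.8,0,0.5],[0,0,0,0,0.8,0,0.5],[0,0,0,0,0.6,0,0.5],[0,0,0,0,0,0,0.5],[0,0,0,0,0,0,0.5]]]'

```text
t: 19.5
position: [0.5436, 0.0841, 0.2122]
ee_rot: [-0.706, -0.03, 0.031, 0.706]
contact_force: [0.3, -0.4, -0.9]
grip_width: 0.017
```

```bash
python3 - <<'E'
from fit import *
s,w=snap('wrist','w20.png');print(s['position'],s['ee_rot'],s['contact_force'])
s,im=snap('scene','s20.png'); 
cv2.imwrite('pics/s20c.png',cv2.resize(im[110:170,205:265,::-1],None,fx=9,fy=9,interpolation=cv2.INTER_CUBIC))
im=im.astype(int)
for y in range(136,156,2): print(y, (im[y,228:244].sum(1)//3).tolist())
cv2.imwrite('pics/w20c.png',cv2.resize(w[165:245,270:370,::-1],None,fx=7,fy=7,interpolation=cv2.INTER_CUBIC))
s,im=snap('side','d20.png'); cv2.imwrite('pics/d20c.png',cv2.resize(im[120:200,230:310,::-1],None,fx=7,fy=7,interpolation=cv2.INTER_CUBIC))
E
```

```text
[0.5436108  0.08412496 0.21223031] [-0.70643131 -0.03045971  0.03123439  0.70643572] [ 0.29906002 -0.40076813 -0.85027506]
136 [67, 67, 67, 67, 94, 142, 148, 141, 95, 74, 73, 73, 74, 133, 130, 145]
138 [62, 56, 58, 65, 90, 141, 149, 143, 92, 73, 70, 69, 68, 71, 74, 74]
140 [53, 53, 57, 61, 69, 139, 149, 145, 102, 73, 67, 69, 70, 72, 72, 72]
142 [63, 58, 53, 56, 55, 137, 150, 146, 100, 59, 59, 70, 73, 72, 70, 66]
144 [239, 212, 117, 89, 89, 114, 147, 148, 121, 79, 74, 70, 68, 58, 51, 50]
146 [132, 118, 87, 71, 78, 112, 147, 148, 138, 66, 53, 50, 50, 52, 51, 51]
148 [193, 185, 124, 75, 65, 94, 145, 148, 141, 64, 51, 51, 52, 53, 55, 64]
150 [238, 238, 250, 224, 171, 130, 148, 149, 143, 85, 56, 64, 76, 76, 75, 75]
152 [238, 225, 222, 189, 183, 243, 163, 151, 144, 101, 76, 75, 76, 76, 76, 76]
154 [183, 233, 237, 237, 237, 234, 164, 151, 145, 174, 241, 184, 161, 132, 76, 76]
```

View pics/w20c.png

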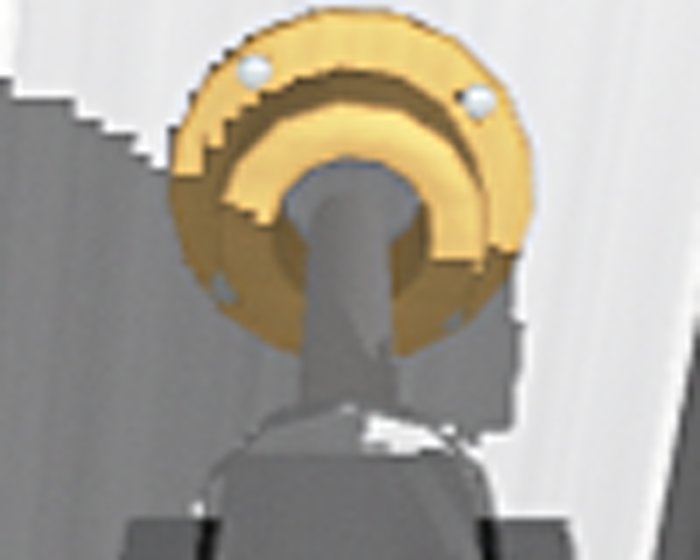

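View pics/s20c.png

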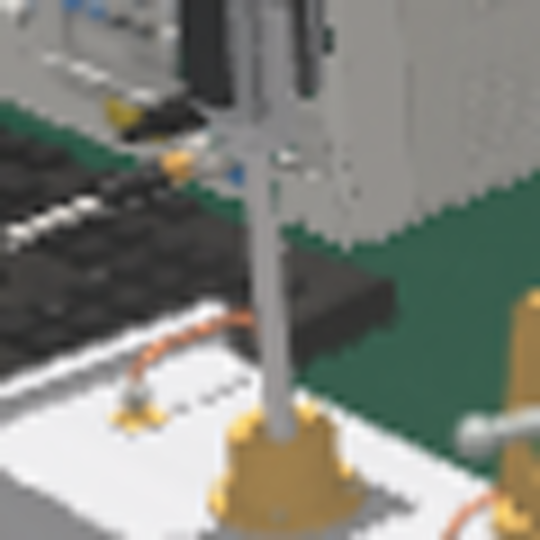

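View pics/d20c.png

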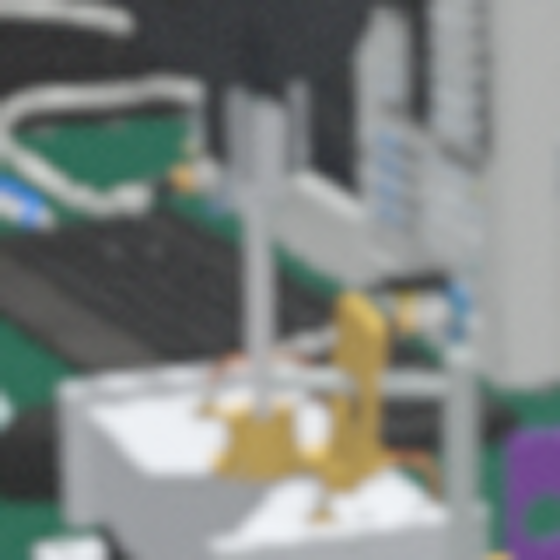

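jog_arm --plan '[[[0,0,0,0.05,0,0,0.5],[0,0,0,0,0.5,0,0.5],[0,0,0,0,0.8,0,0.5],[0,0,0,0,0.7,0,0.5],[0,0,0,0,0,0,0.5],[0,0,0,0,0,0,0.5]]]'

```text
t: 20.25
position: [0.544, 0.0842, 0.1921]
ee_rot: [0.706, 0.03, -0.031, -0.706]
contact_force: [0.1, 1.3, -0.9]
grip_width: 0.017
```

```bash
python3 - <<'E'
from fit import *
s,w=snap('wrist','w21.png');print(s['position'],s['ee_rot'],s['contact_force'])
s,im=snap('scene','s21.png'); 
cv2.imwrite('pics/s21c.png',cv2.resize(im[110:170,205:265,::-1],None,fx=9,fy=9,interpolation=cv2.INTER_CUBIC))
im=im.astype(int)
for y in range(140,156,2): print(y, (im[y,228:244].sum(1)//3).tolist())
cv2.imwrite('pics/w21c.png',cv2.resize(w[165:245,270:370,::-1],None,fx=7,fy=7,interpolation=cv2.INTER_CUBIC))
E
```

```text
[0.5440121  0.08418205 0.19211034] [ 0.70643449  0.03038188 -0.03132292 -0.70643197] [ 0.07518943  1.26308021 -0.92481821]
140 [52, 52, 57, 60, 57, 137, 149, 145, 103, 73, 66, 68, 69, 71, 72, 71]
142 [63, 57, 53, 55, 55, 126, 148, 147, 112, 61, 59, 69, 73, 71, 70, 65]
144 [239, 212, 117, 89, 88, 113, 146, 148, 133, 80, 75, 70, 67, 57, 49, 50]
146 [131, 118, 87, 70, 78, 110, 146, 149, 141, 66, 53, 49, 49, 50, 51, 50]
148 [193, 185, 124, 74, 65, 87, 144, 149, 142, 70, 50, 49, 51, 53, 54, 63]
150 [238, 238, 250, 224, 171, 124, 145, 149, 144, 94, 56, 62, 75, 75, 76, 75]
152 [238, 225, 222, 189, 183, 243, 163, 150, 145, 102, 76, 75, 76, 76, 75, 75]
154 [182, 232, 237, 237, 237, 234, 177, 151, 148, 157, 241, 183, 161, 131, 76, 76]
```

View pics/w21c.png

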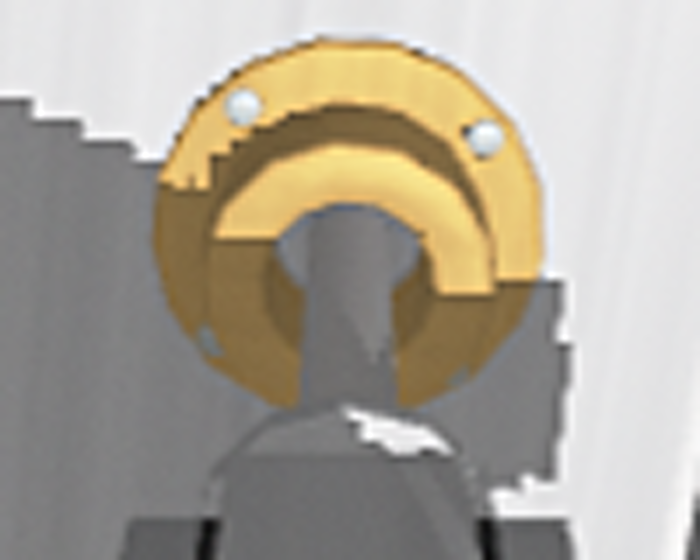

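View pics/s21c.png

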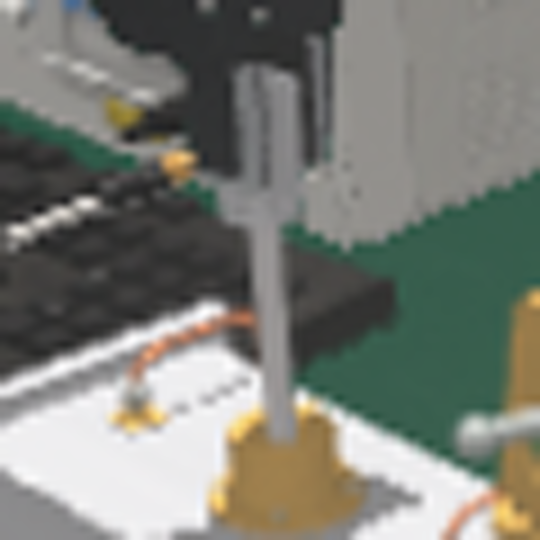

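```bash
python3 - <<'E'
from fit import *
s=telemetry.observe(); r,p=pose(s); cw=cam('wrist',s)
for dz in (-.002,0,.002): 
  q=onz(cw,(269.6+353/7,164.6+281/7),.105+dz); print(r.inv().apply(q-p).round(4))
q=onz(cw,(269.6+353/7,164.6+281/7),.105)
im=cv2.imread('pics/w21.png'); big=cv2.resize(im[165:265,270:370],None,fx=6,fy=6,interpolation=cv2.INTER_CUBIC); th=np.linspace(0,6.29,80)
for rad in (.009,.016):
    P=np.c_[q[0]+rad*np.cos(th),q[1]+rad*np.sin(th),0*th+.105]
    cv2.polylines(big,[((proj(cw,P)-[270,165]+.5)*6-.5).round().astype(int)],True,(0,0,255),1)
cv2.imwrite('pics/w21o.png',big)
E
```

```text
[-0.0002  0.09    0.0015]
[-0.0002  0.088   0.0021]
[-0.0002  0.086   0.0027]
```

View pics/w21o.png

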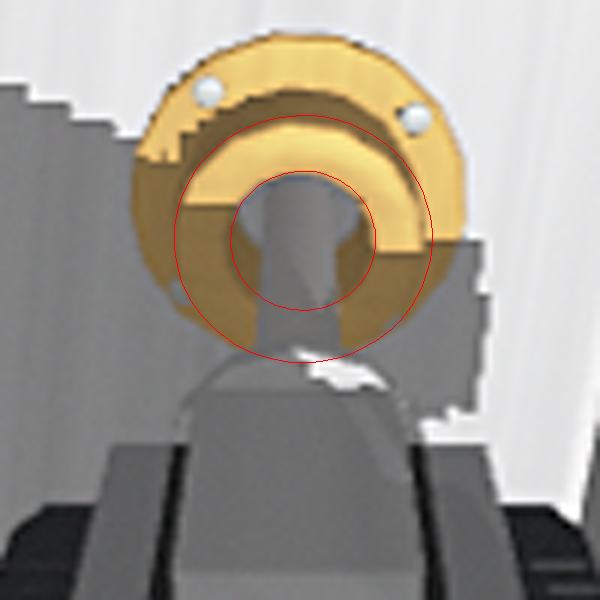

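jog_arm --plan '[[[0,0,0,0.04,0,0.05,0.5],[0,0,0,0,0.6,0,0.5],[0,0,0,0,1.0,0,0.5],[0,0,0,0,1.0,0,0.5],[0,0,0,0,1.0,0,0.5],[0,0,0,0,0.7,0,0.5],[0,0,0,0,0,0,0.5],[0,0,0,0,0,0,0.5]]]'

```text
t: 21.15
position: [0.5446, 0.0847, 0.1495]
ee_rot: [0.706, 0.031, -0.031, -0.706]
contact_force: [0.7, -0.1, 0.2]
grip_width: 0.017
```

```bash
python3 - <<'E'
from fit import *
s,w=snap('wrist','w22.png');print(s['position'],s['ee_rot'],s['contact_force'])
s,im=snap('scene','s22.png'); 
cv2.imwrite('pics/s22c.png',cv2.resize(im[120:180,205:265,::-1],None,fx=10,fy=10,interpolation=cv2.INTER_CUBIC))
s,im=snap('side','d22.png'); cv2.imwrite('pics/d22c.png',cv2.resize(im[140:200,240:300,::-1],None,fx=10,fy=10,interpolation=cv2.INTER_CUBIC))
cv2.imwrite('pics/w22c.png',cv2.resize(w[165:265,270:370,::-1],None,fx=6,fy=6,interpolation=cv2.INTER_CUBIC))
E
```

```text
[0.54459287 0.08470501 0.14947669] [ 0.70643474  0.03062135 -0.03107744 -0.70643222] [ 0.6597449  -0.09976696  0.19082453]
```

View pics/w22c.png

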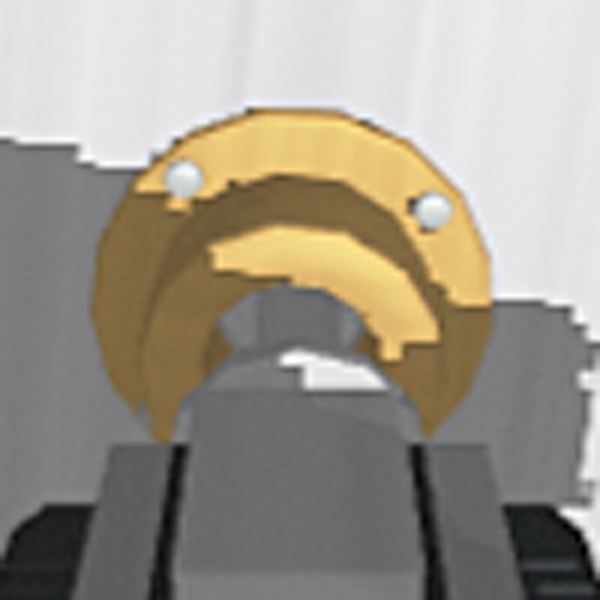

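View pics/s22c.png

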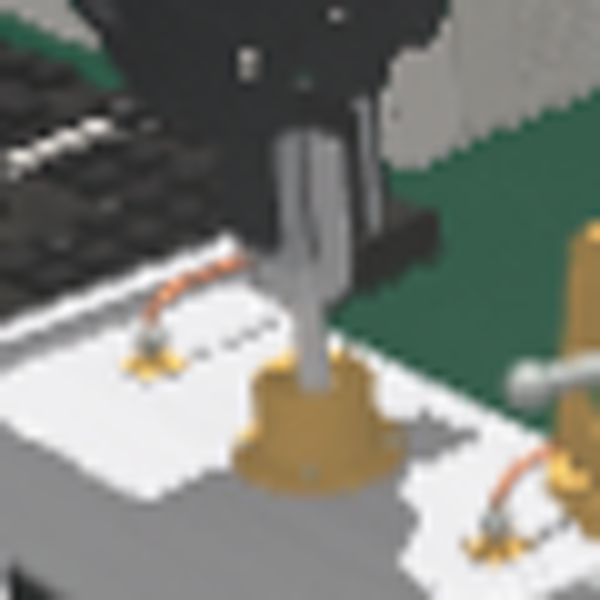

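View pics/d22c.png

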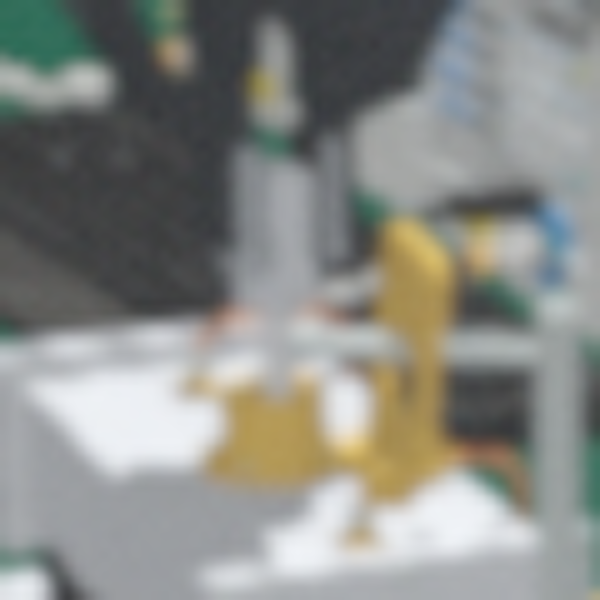

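```bash
python3 - <<'E'
from h import *
c=cam('scene'); o=-c[2].T@c[3]; P=np.array([.5442,.0848,.105]); d=(o-P)[:2]; d/=np.linalg.norm(d)
f=lambda r,z: proj(c,[P[0]+d[0]*r,P[1]+d[1]*r,z])[0]
b=f(.009,.105); print('rim',b)
for h in (.015,.02,.025,.03): print(h,(f(.012,.105+h)-b).round(2), f(.012,.105+h))
c=cam('side'); o=-c[2].T@c[3]; d=(o-P)[:2]; d/=np.linalg.norm(d)
b=f(.009,.105); print('rim',b)
for h in (.015,.02,.025,.03): print(h,(f(.012,.105+h)-b).round(2))
E
```

```text
rim [236.517878   159.06710094]
0.015 [-0.41 -4.72] [236.110606   154.34886676]
0.02 [-0.56 -6.48] [235.95876877 152.58324285]
0.025 [-0.71 -8.26] [235.8065658  150.80973105]
0.03 [ -0.86 -10.04] [235.65399887 149.02829922]
rim [267.74167881 179.51972871]
0.015 [-0.12 -4.65]
0.02 [-0.17 -6.32]
0.025 [-0.21 -8.  ]
0.03 [-0.26 -9.68]
```

jog_arm --plan '[[[0,0,0,-0.04,0.4,0,0.5],[0,0,0,0,0.5,0,0.5],[0,0,0,0,0.4,0,0.5],[0,0,0,0,0,0,0.5],[0,0,0,0,0,0,0.5],[0,0,0,0,0,0,0.5]]]'

```text
t: 21.9
position: [0.5445, 0.0847, 0.1369]
ee_rot: [-0.706, -0.031, 0.031, 0.706]
contact_force: [0.3, 0.9, -0.5]
grip_width: 0.0168
```

```bash
python3 - <<'E'
from fit import *
s,w=snap('wrist','w23.png');print(s['position'],s['ee_rot'],s['contact_force'],s['grip_width'])
s,im=snap('scene','s23.png'); 
cv2.imwrite('pics/s23c.png',cv2.resize(im[135:185,215:295,::-1],None,fx=10,fy=10,interpolation=cv2.INTER_CUBIC))
im=im.astype(int)
for y in range(146,162): print(y, (im[y,229:244].sum(1)//3).tolist())
s,im=snap('side','d23.png'); cv2.imwrite('pics/d23c.png',cv2.resize(im[140:200,240:300,::-1],None,fx=10,fy=10,interpolation=cv2.INTER_CUBIC))
cv2.imwrite('pics/w23c.png',cv2.resize(w[165:265,270:370,::-1],None,fx=6,fy=6,interpolation=cv2.INTER_CUBIC))
E
```

```text
[0.54449271 0.08469589 0.13690615] [-0.70643239 -0.03091249  0.03077363  0.70643519] [ 0.26226985  0.94595831 -0.45184588] 0.016832184228004435
146 [53, 52, 53, 52, 82, 118, 119, 90, 132, 133, 134, 65, 52, 118, 75]
147 [53, 53, 53, 53, 82, 119, 119, 96, 133, 133, 134, 70, 51, 101, 59]
148 [72, 54, 53, 53, 79, 120, 119, 102, 133, 133, 135, 76, 52, 54, 62]
149 [141, 88, 73, 65, 88, 121, 120, 88, 132, 133, 133, 92, 62, 62, 74]
150 [217, 171, 124, 103, 123, 124, 122, 106, 133, 133, 134, 104, 75, 74, 74]
151 [238, 230, 156, 136, 129, 129, 134, 135, 135, 136, 135, 104, 74, 75, 74]
152 [225, 222, 160, 146, 137, 141, 149, 139, 135, 141, 136, 99, 74, 75, 75]
153 [189, 182, 175, 141, 142, 142, 143, 146, 137, 138, 141, 90, 74, 74, 75]
154 [233, 237, 219, 178, 170, 147, 137, 146, 144, 169, 145, 147, 131, 75, 75]
155 [238, 238, 234, 217, 180, 143, 149, 147, 148, 185, 133, 186, 186, 188, 116]
156 [238, 229, 200, 177, 118, 124, 149, 150, 140, 120, 115, 114, 162, 236, 201]
157 [238, 177, 119, 109, 108, 122, 148, 150, 140, 118, 111, 114, 116, 179, 237]
158 [238, 143, 114, 109, 110, 118, 140, 143, 136, 117, 113, 114, 115, 178, 236]
159 [237, 148, 117, 116, 114, 116, 125, 127, 125, 115, 116, 116, 114, 179, 237]
160 [237, 161, 119, 118, 119, 121, 122, 122, 120, 119, 117, 114, 112, 158, 229]
161 [236, 167, 121, 117, 120, 121, 122, 121, 119, 119, 117, 113, 110, 112, 183]
```

View pics/w23c.png

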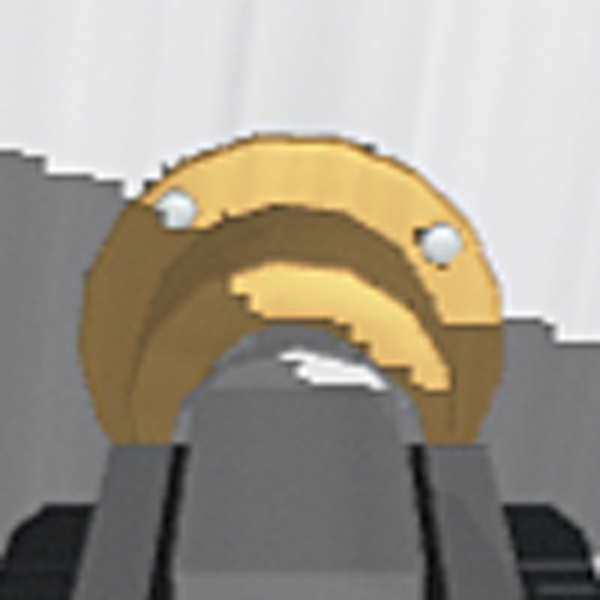

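View pics/s23c.png

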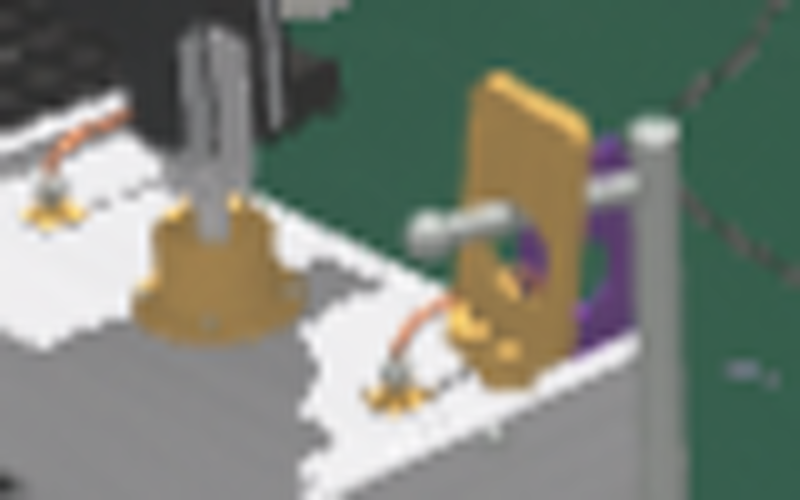

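View pics/d23c.png

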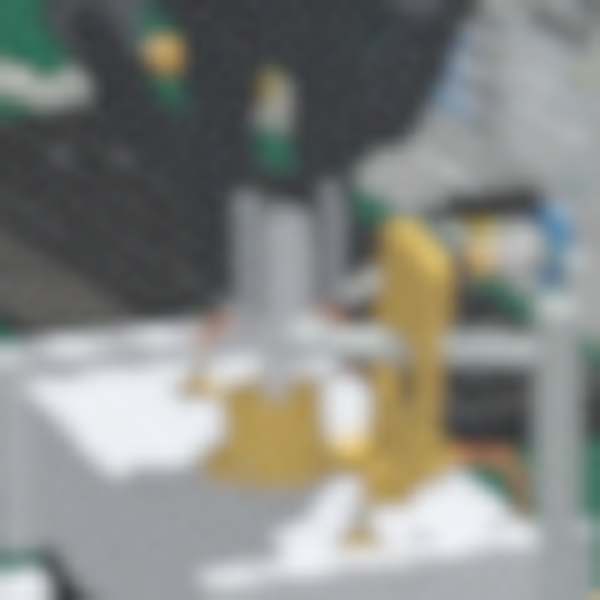

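```bash
python3 - <<'E'
from h import *
th=np.linspace(0,6.29,60); out=[]
c=cam('scene'); im=cv2.imread('pics/s23.png')
for h in (.0075,.0105,.0135):
    big=cv2.resize(im[138:168,222:250],None,fx=9,fy=9,interpolation=cv2.INTER_CUBIC)
    for rad,z,col in ((.012,.105+h,(255,0,0)),(.012,.109+h,(255,255,0)),(.009,.105,(0,0,255)),(.016,.105,(0,0,255))):
        P=np.c_[.5438+rad*np.cos(th),.0852+rad*np.sin(th),0*th+z]
        cv2.polylines(big,[((proj(c,P)-[222,138]+.5)*9-.5).round().astype(int)],True,col,1)
    out.append(big)
cv2.imwrite('pics/o23.png',np.hstack(out))
E
```

```text
(no output)
```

View pics/o23.png

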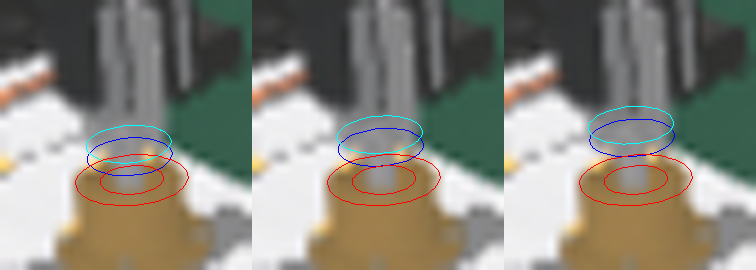

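jog_arm --plan '[[[0,0,0,-0.06,0.12,0.04,0.5],[0,0,0,0,0,0,0.5],[0,0,0,0,0,0,0.5],[0,0,0,0,0,0,0.5]]]'

```text
t: 22.45
position: [0.5438, 0.085, 0.1356]
ee_rot: [0.706, 0.031, -0.031, -0.706]
contact_force: [0.6, -0.2, -0.4]
grip_width: 0.0169
```

```bash
python3 - <<'E'
from fit import *
s,w=snap('wrist','w24.png');print(s['position'],s['ee_rot'],s['contact_force'],s['grip_width'])
s,im=snap('scene','s24.png'); cv2.imwrite('pics/s24c.png',cv2.resize(im[110:300,190:450,::-1],None,fx=3,fy=3,interpolation=cv2.INTER_CUBIC))
im=im.astype(int)
for y in range(156,160): print(y, (im[y,229:244].sum(1)//3).tolist())
cv2.imwrite('pics/w24c.png',cv2.resize(w[165:265,270:370,::-1],None,fx=6,fy=6,interpolation=cv2.INTER_CUBIC))
for k in ['rod_round_a','plug_eye']: print(k,[(np.round(d['location'],3).tolist(),round(d['p'],2)) for d in cams.search_frame('scene',k)[:3]])
E
```

```text
[0.5437518  0.08502522 0.13560883] [ 0.70643859  0.03083721 -0.03086382 -0.70642835] [ 0.63131879 -0.17024561 -0.35822626] 0.016940220395357204
156 [238, 228, 200, 123, 111, 138, 147, 147, 126, 120, 114, 114, 162, 236, 201]
157 [238, 177, 119, 109, 108, 134, 150, 148, 130, 118, 111, 113, 116, 179, 237]
158 [238, 143, 114, 108, 110, 127, 142, 142, 129, 117, 113, 114, 116, 178, 236]
159 [238, 149, 117, 116, 114, 118, 127, 126, 124, 116, 116, 115, 114, 179, 237]
rod_round_a [([0.51, -0.327, 0.115], 0.75), ([0.499, -0.272, 0.113], 0.69)]
plug_eye [([0.538, -0.051, 0.157], 0.8)]
```

View pics/w24c.png

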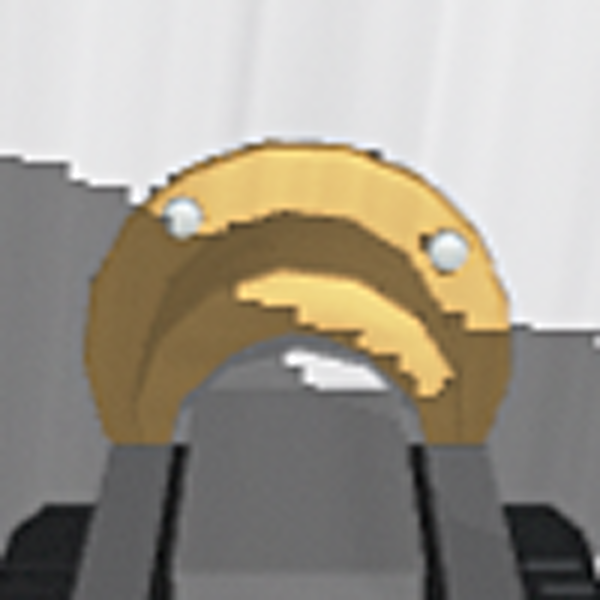

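View pics/s24c.png

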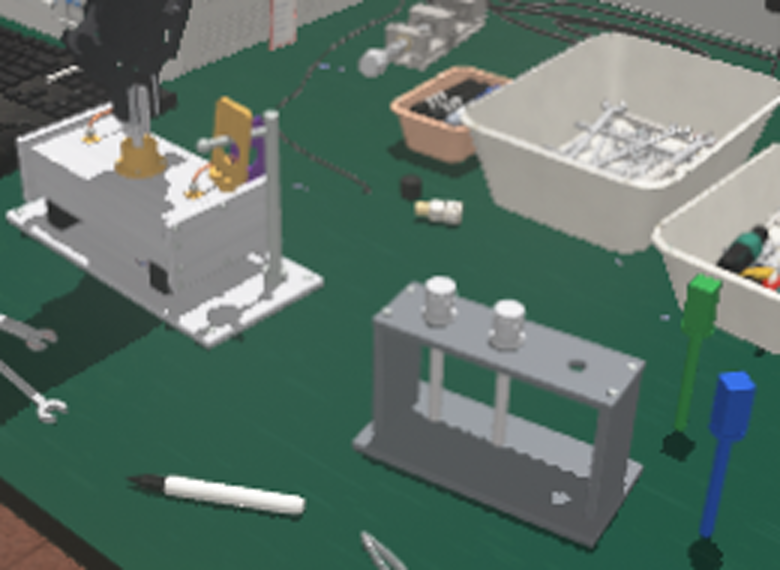

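jog_arm --plan '[[[0,0,0,0,0,-0.04,0.5],[0,0,0,0,0,0,0.5],[0,0,0,0,0,0,0.5],[0,0,0,0,0,0,0.5],[0,0,0,0,0,0,0.5],[0,0,0,0,0,0,0.5]]]'

```text
t: 23.25
position: [0.5438, 0.0846, 0.1356]
ee_rot: [-0.706, -0.031, 0.031, 0.706]
contact_force: [-0.5, -0.5, 0.2]
grip_width: 0.0169
```

```bash
python3 - <<'E'
from fit import *
s,im=snap('scene','s25.png'); im=im.astype(int); print(s['position'],s['contact_force'],s['grip_width'],abs(s['dq']).max())
for y in (156,157,158): print(y, (im[y,229:244].sum(1)//3).tolist())
from plant import job_done
print(job_done())
E
```

```text
[0.54381159 0.08462569 0.13561509] [-0.50505085 -0.53960132  0.19522525] 0.016856161428477342 0.0017671942681692517
156 [238, 228, 200, 177, 118, 132, 147, 144, 135, 120, 114, 114, 162, 236, 202]
157 [238, 178, 119, 109, 108, 130, 150, 148, 133, 117, 111, 113, 116, 179, 237]
158 [238, 143, 114, 110, 110, 122, 142, 143, 130, 116, 114, 114, 115, 179, 236]
the job is handed in; nothing more can be done
None
```

I finished the task and handed it in at about 23 s of the 69 s allowed. The hand-in reported no verdict. I lifted the brass plug out and hung it by its eye on the parking peg, then let go. I took the metal square-handled rod from the stand and lowered it upright through the port, and the arm is still holding it there.

**Rod centring:** in the last pictures the rod axis is about 0.5 mm or less from the port axis in the scene and wrist views. Towards and away from the wrist camera, the views disagreed by 1 to 2 mm at times. I set that direction mostly from the scene camera, so a true error of about 1 mm is possible.

**Disc height:** the disc underside is about 10 to 12 mm above the rim. The arm pose gave about 10 mm and the scene picture about 11 to 12 mm. An earlier fit from the wrist picture put the disc 4 to 5 mm lower; I rejected it because the stand height and scene view both disagreed with it.

**Contact:** the measured tool force stayed below about 2 N while I lowered the rod, close to the usual reading noise. I saw no sign of the rod touching the cavity.

**Plug and round-handled rods:** the last scene picture shows the plug hanging on the peg, turned slightly. Both round-handled rods are in their holes. The network's plug-eye height of 0.157 m is only rough; from the contact with the peg, I expect about 0.147 m.

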